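# Pack the tool-rest casting under its cover

### The job

Pack the tool-rest set with the heavy part lowest: lift the teal casting out of its rack and lay it flat on the cork mat with its round boss up, let go, then take it up again and lower it without dropping it into the middle of the plywood box, boss up. Then put the light plywood cover flat on top of the casting inside the box, knob up, and leave the bowl, the tin and the gouge where they are.

Things in the scene. Friction and masses are not known exactly. Their poses are not given: they have to be found in the camera images.
- casting_center (a point): Heavy teal iron foot, 0.65-0.9 kg: plate 104 (x) x 80 (y) x 11 mm, round boss 44 mm wide, 24 mm tall on the middle of one face. Point: on the boss axis, 17.5 mm from the plain underside. z: out of the boss. Starts standing on an 80 mm edge in the rack, x down, boss facing the rack's +x (away from the robot), top edge 116 mm above the bench; the 30 mm of plate above the boss are free to grip.
- rack: Wooden rack, fixed. Origin: centre of its underside, on the bench. Base 80 (x) x 130 (y) x 12 mm. Slot centred on the origin, 13 mm wide in x, 84 mm long in y, floor 12 mm above the bench. Behind it (-x side) a 12 mm thick lip, in front two 12 mm thick posts left and right of the boss, all up to 56 mm above the bench; end stops up to 26 mm.
- mat: Thin cork mat, fixed flat on the bench, 180 x 180 x 3 mm. Origin: centre of its underside, on the bench.
- crate_floor (a point): Open plywood box, fixed: inside 115 mm (x axis) x 145 mm (y axis), walls 8 mm thick, rim 65 mm above the bench. Point: centre of its inner floor, 6 mm above the bench, 59 mm below the rim. Casting and cover fit with their long edges along the box's y axis.
- cover_center (a point): Light plywood cover, 0.12 kg: board 95 (x) x 125 (y) x 8 mm with a dark turned wooden knob on the middle of its upper face, 28 mm wide from 18 to 30 mm above the board's underside, neck 20 mm wide below that, top at 35 mm. Point: on the knob axis, 17.5 mm above the underside. z: up through the knob. Starts flat on the bench, knob up.
- bowl: Turned wooden bowl, 110 mm across, 50 mm tall, a bystander. Origin: centre of its underside.
- tin: Yellow tin, 60 mm across, 55 mm tall, a bystander. Origin: centre of its underside.
- gouge: Turning gouge lying on the bench beyond the work, 360 mm long, handle 28 mm thick, a bystander. Origin: under the middle; x axis towards the steel tip.
Not all that is in view belongs to the job. Leave any black or yellow look-alike of the part that bears crate_floor alone.

How it is judged:
On the way, in this order (a step that is already met when the one before it is completed fails the run):
1. the casting lies flat on the cork mat, boss up, let go (z of casting_center in the frame of mat below 0.03 m and horizontal distance between casting_center and mat below 0.12 m and angle between casting_center's own z axis and vertical below 0.15 rad and contact force between the fingers and casting below 0.1 N), for 0.2 s.
2. the casting lies flat on the floor of the box, boss up, in the middle, let go (z of casting_center in the frame of crate_floor below 0.0225 m and horizontal distance between casting_center and crate_floor below 0.018 m and angle between casting_center's own z axis and vertical below 0.1 rad and contact force between the fingers and casting below 0.1 N), for 0.2 s.
At the end, for the whole second after the job is handed in: The casting lies flat (within 0.1 rad) on the floor of the box, boss up, its centre within 18 mm of the box's centre; the cover lies flat (within 0.1 rad), knob up, on the casting's boss, its centre within 20 mm of the box's centre; both at rest (z of casting_center in the frame of crate_floor below 0.0225 m and horizontal distance between casting_center and crate_floor below 0.018 m and angle between each of casting_center, cover_center's own z axis and vertical below 0.1 rad and horizontal distance between cover_center and crate_floor below 0.02 m and z of cover_center in the frame of casting_center between 0.03 and 0.04 m and contact force between cover and casting above 0.2 N and linear speed of each of casting, cover below 0.02 m/s); the robot touches nothing.
It fails at once if the casting is dropped in the box (falls faster than 0.4 m/s there, as after a drop of some 10 mm) (horizontal distance between casting_center and crate_floor below 0.06 m and z of casting_center in the frame of crate_floor below 0.06 m and linear speed of casting above 0.4 m/s).
It fails at once if the bowl is moved more than 30 mm (distance of bowl from where it was at the start of the episode above 0.03 m).
It fails at once if the tin is moved more than 30 mm (distance of tin from where it was at the start of the episode above 0.03 m).
It fails at once if the gouge is moved more than 30 mm (distance of gouge from where it was at the start of the episode above 0.03 m).
It also fails if it takes over 72 s, if anything falls off the work surface, if the arm or the gripper's body presses on something with over 40 N, if the wrist force passes 120 N, or if a joint passes its speed limit or range.

### The arm

A 6-joint arm with a two-finger parallel gripper is mounted at the origin on the work surface. World frame = base frame: x ahead of the robot, y to its left, z up, the work surface at z = 0. Lengths are in m, angles in rad, forces in N, time in s.
With the tool pointing down it reaches from about 0.3 to 0.875 m from the base axis. Payload 6.4 kg.
Tool frame: the origin (TCP) lies at the very end of the fingers, on their centre line; the grasp point (between the pads) lies 19 mm behind it; z points along the fingers, y is the direction in which the jaws open and shut (so a half turn about z gives the same grasp; the last joint's range is limited). The gripper opens to 85 mm and grips with 20 to 120 N. Pads are 22 mm wide; open, the fingers measure 114 mm over their backs; the gripper's body (76 mm by 85 mm) begins 54 mm behind the grasp point. The pads swing forward as they close: fully open they stand 13 mm farther back than shut.
Start: joints at [0.943, 0.181, 1.607, -0, 1.354, -0.206], TCP at [0.235, 0.525, 0.231] pointing down, gripper open.
Joint ranges: [-2.99, 2.99], [-0.89, 2.07], [0.3, 2.58], [-1.14, 4.28], [0, 2.63], [-3.12, 3.12]. Speed limits (rad/s): [2.57, 2.57, 3.01, 3.14, 3.14, 3.14].

### API

Orientations are given as a unit quaternion [w, x, y, z].
In Python, from bench import telemetry, imaging, ctrl gives the robot as it stands.
- The arm moves only by the shell command python3 -m pendant 'ROWS' [OPENING]. ROWS is JSON, a list that holds one entry, the list of rows, each a list of 6 numbers: the shift along the tool's x, y, z in units of 200 mm (1.0 is 200 mm), then the turn, a rotation vector about the tool's x, y, z in units of pi rad (1.0 is pi rad). In form: [[[tx, ty, tz, rx, ry, rz], ...]]. A call has 1 to 12 rows; each row shifts and turns the pose as measured when the row begins, along the tool's axes as they then stand; what a row does not reach is not made up. A row lasts 1/8 s, in which the tool goes at most 62.5 mm and 10.7 degrees, less where a joint would pass 70% of its speed; a pose out of reach is approached as far as the arm can. A call with a number of a shift or a turn outside -1 to 1 is refused whole. A call with a gripper value outside its range is refused whole. OPENING is the closure, from 0 (fully open) to 1 (shut), set as the call begins (- or left out, the last holds). The fingers move at their own pace and stop on an object; the grip force is fixed at half the most. Time passes only in rows, so rows that do not move let the fingers close. It gives the time, the measured TCP pose, the force and the opening at its end, in the units of the state.
- telemetry.get_obs(): the state, without advancing time (a new reading comes with each control period).
- imaging.camera(name): name is "scene" or "top" or "wrist"; returns a dict with "pixels" (384x512x3 uint8, blue, green, red), "vfov" (degrees; the focal length in pixels is half the picture's height over the tangent of half this angle, whatever the lens; pixels are square), "cx", "cy" (the principal point, pixels), "distortion" ([k1, k2, p1, p2, k3] as OpenCV has them; the pictures are not rectified), "R" (3x3) and "t" (3): a world point X has camera coordinates R X + t. Camera axes: x right, y down, z forward; pixel columns grow to the right and rows downward; lengths in m; the calibration is good to about 2 mm. A picture is of the moment at which its call begins. There is no depth.
- ctrl.hand_in(): hands the job in, once; it reports no verdict.
The state is a dict: "time_s": time; "q": joint angles; "dq": joint speeds; "joint_efforts": joint torques, N m; "eef_pos": TCP position; "eef_rot": TCP orientation; "wrist_force": force on the tool from outside, world axes, zero at the start; "torque": the same for the moment, N m; "opening": opening from 0.0 (shut) to 1.0 (fully open).
Only numpy, scipy, OpenCV 4.12 (cv2) and the standard library are available. Lean on these libraries where they do the work, as an engineer would, in place of code of your own. Each camera call takes 0.05 s, during which the arm holds its last target.

## Working session

There is one attempt and no reset: what is moved stays moved. The work goes in short steps, Python scripts to look and compute and a shell command to move; the robot and the scene stay as the last step left them, time stands still between calls to the robot, and variables do not carry over. Pictures are saved under pics/ and viewed, and the job is handed in when it is done.

```bash
ls; mkdir -p pics; python3 - <<'E'
from bench import telemetry, imaging
import cv2,json
print(telemetry.get_obs())
for n in ["scene","top","wrist"]:
    c=imaging.camera(n); cv2.imwrite(f"pics/{n}0.png",c["pixels"])
    print(n,{k:v for k,v in c.items() if k!="pixels"})
E
```

```text
pics
{'time_s': 0.0, 'q': array([ 9.42710855e-01,  1.81577860e-01,  1.60798754e+00, -1.49031070e-05,
        1.35383452e+00, -2.06266880e-01]), 'dq': array([-0.00104684, -0.00252725,  0.00188479, -0.00124814, -0.00038493,
       -0.00055034]), 'joint_efforts': array([-6.46480039e-04, -4.44891644e+01, -3.51330721e+01, -4.01135321e-04,
        9.48612549e-03,  3.00013403e-05]), 'eef_pos': array([0.23505327, 0.52415143, 0.23037336]), 'eef_rot': array([-3.59482014e-04,  2.09347472e-01,  9.77840897e-01, -8.29080204e-04]), 'wrist_force': array([-0.25383457, -0.59369657,  0.52917429]), 'torque': array([-0.00061656,  0.04479216,  0.02272475]), 'opening': 0.9997089333049014}
scene {'vfov': 56.19717310759521, 'cx': 255.35272350827478, 'cy': 195.01366961905933, 'distortion': array([-0.07176796,  0.        ,  0.        ,  0.        ,  0.        ]), 'R': array([[ 0.83005601,  0.55744507,  0.01618681],
       [ 0.3829291 , -0.54861389, -0.74322816],
       [-0.40542857,  0.6231194 , -0.6688422 ]]), 't': array([-0.49330111, -0.0670858 ,  1.22001456])}
top {'vfov': 52.170696573546614, 'cx': 255.39559834636978, 'cy': 191.71480627830047, 'distortion': array([0.04445762, 0.        , 0.        , 0.        , 0.        ]), 'R': array([[-0.02498021, -0.99964647, -0.00910598],
       [-0.99464517,  0.02576693, -0.10008526],
       [ 0.10028451,  0.00655706, -0.99493719]]), 't': array([0.14514361, 0.51465882, 1.44759026])}
wrist {'vfov': 63.684133980656064, 'cx': 251.00076802414364, 'cy': 188.25976271742292, 'distortion': array([-0.04733123,  0.        ,  0.        ,  0.        ,  0.        ]), 'R': array([[ 0.4091043 ,  0.91248654, -0.00141092],
       [ 0.87662856, -0.39259758,  0.27818969],
       [ 0.25329042, -0.11504545, -0.96052512]]), 't': array([-0.57434332, -0.03651765,  0.37855874])}
```

View pics/scene0.png

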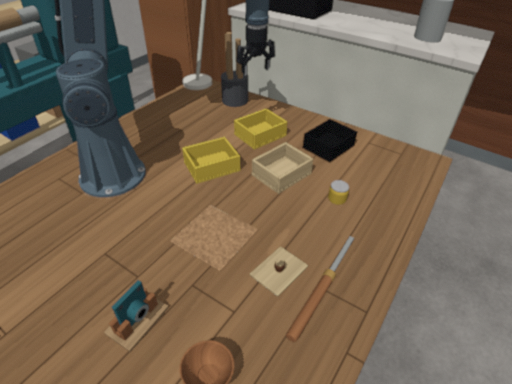

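View pics/top0.png

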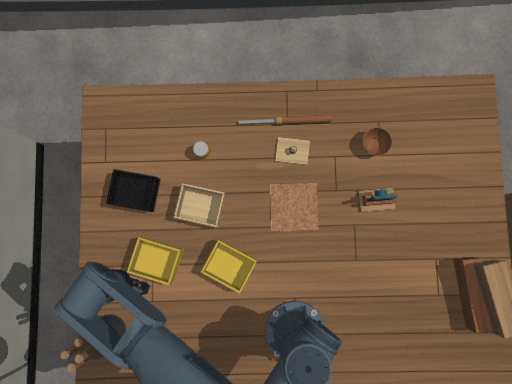

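View pics/wrist0.png

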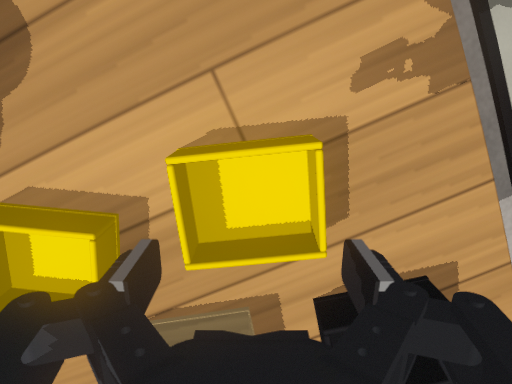

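Candidates for the target box in the top view:
- plywood box (200,206)
- black (134,191)
- yellow (155,261)
- yellow (229,266)

By the description I choose the plywood one at (200,206). The casting in its rack is at (378,197), the cover at (293,151) and the mat at (294,207). I'll check these choices in close crops.

```bash
cat > h.py <<'E'
import numpy as np, cv2
from bench import telemetry, imaging
from scipy.spatial.transform import Rotation as Ro
def cam(n,save=None):
    c=imaging.camera(n); h=c["pixels"].shape[0]; f=h/2/np.tan(np.radians(c["vfov"])/2)
    c["K"]=np.array([[f,0,c["cx"]],[0,f,c["cy"]],[0,0,1]])
    if save: cv2.imwrite(f"pics/{save}.png",c["pixels"])
    return c
def rays(c,p):
    p=np.array(p,float).reshape(-1,1,2)
    u=cv2.undistortPoints(p,c["K"],c["distortion"]).reshape(-1,2)
    d=np.c_[u,np.ones(len(u))]@c["R"]; o=-c["R"].T@c["t"]
    return o,d/np.linalg.norm(d,axis=1)[:,None]
def plane(c,p,z):
    o,d=rays(c,p); return o+d*((z-o[2])/d[:,2])[:,None]
def tri(obs): # list of (cam,pixel)
    A=np.zeros((3,3));b=np.zeros(3);L=[]
    for c,p in obs:
        o,d=rays(c,[p]);d=d[0];P=np.eye(3)-np.outer(d,d);A+=P;b+=P@o;L.append((P,o))
    X=np.linalg.solve(A,b); return X,[round(float(np.linalg.norm(P@(X-o)))*1000,1) for P,o in L]
def proj(c,X):
    r,_=cv2.Rodrigues(c["R"]); return cv2.projectPoints(np.array(X,float).reshape(-1,1,3),r,c["t"],c["K"],c["distortion"])[0].reshape(-1,2)
def pose():
    s=telemetry.get_obs(); q=s["eef_rot"]; return s["eef_pos"],Ro.from_quat([q[1],q[2],q[3],q[0]]),s
def rows(target,Rt=None):
    """shift in tool axes (units 200mm) and turn (units pi)"""
    p,R,s=pose(); d=R.inv().apply(np.array(target)-p)/.2
    r=(R.inv()*Rt).as_rotvec()/np.pi if Rt is not None else np.zeros(3)
    return np.round(d,3),np.round(r,4)
def crop(c,x0,y0,x1,y1,k,name):
    cv2.imwrite(f"pics/{name}.png",cv2.resize(c["pixels"][y0:y1,x0:x1],None,fx=k,fy=k,interpolation=cv2.INTER_CUBIC))
E
python3 - <<'E'
from h import *
import pickle
a=cam("scene");b=cam("top"); pickle.dump((a,b),open("c0.pkl","wb"))
crop(b,160,120,260,240,5,"t_box"); crop(b,340,120,410,230,5,"t_rack"); crop(a,90,260,190,360,6,"s_rack"); crop(a,235,130,330,200,6,"s_box")
im=np.hstack([cv2.resize(b["pixels"][150:240,165:305],None,fx=3,fy=3,interpolation=2),cv2.resize(b["pixels"][165:255,335:405],None,fx=3,fy=3,interpolation=2)])
cv2.imwrite("pics/comb.png",im)
print(plane(b,[[200,206],[293,151],[294,207],[378,199],[377,142],[201,149],[285,121]],0).round(3))
E
```

```text
[[ 0.472  0.345  0.   ]
 [ 0.675 -0.017  0.   ]
 [ 0.459 -0.013  0.   ]
 [ 0.481 -0.332  0.   ]
 [ 0.701 -0.34   0.   ]
 [ 0.692  0.338  0.   ]
 [ 0.794  0.01   0.   ]]
```

View pics/t_rack.png

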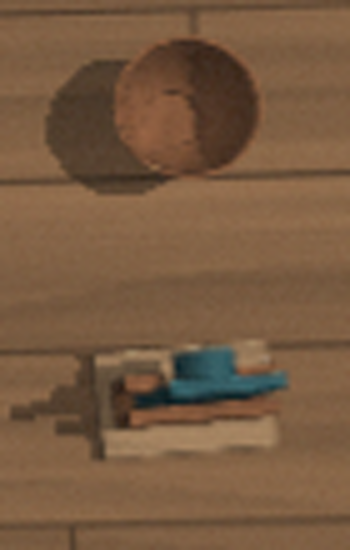

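View pics/s_rack.png

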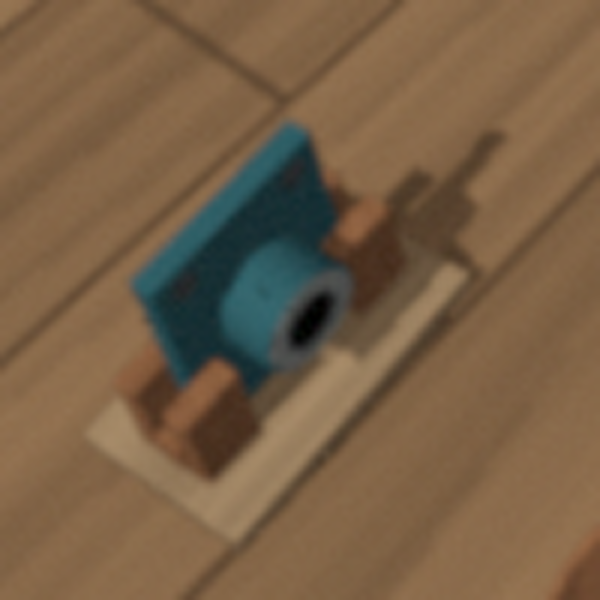

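View pics/t_box.png

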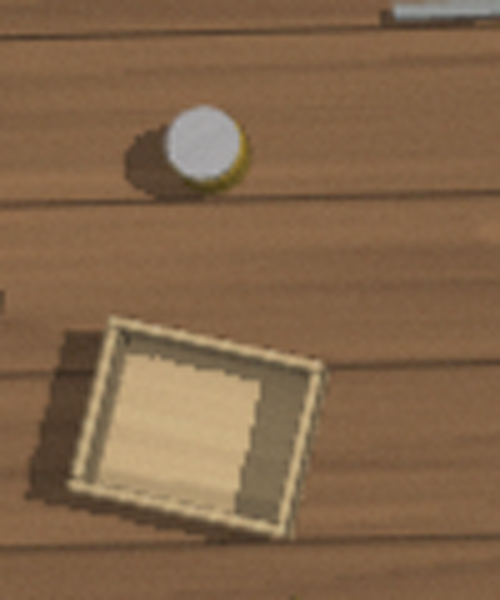

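The crops confirm it: the plywood box is natural-coloured, with its rim corners at crop (112,320), (323,365), (288,535) and (72,487). The teal casting stands in the rack with its boss towards +x. Next is coarse triangulation.

```bash
python3 - <<'E'
from h import *
import pickle
a,b=pickle.load(open("c0.pkl","rb"))
S=lambda x,y:(90+x/6-.4,260+y/6-.4); T=lambda x,y:(340+x/5-.4,120+y/5-.4)
# plate top edge front corners: left in scene = -y side => right in top view
print(tri([(a,S(141,290)),(b,T(287,382))]))
print(tri([(a,S(300,128)),(b,T(137,403))]))
print("rack near edge",plane(b,[T(105,459),T(279,447)],.012).round(3))
w=cam("wrist"); p,R,s=pose()
print("cam in tool",R.inv().apply(-w["R"].T@w["t"]-p).round(3), "axes", (R.inv().as_matrix()@w["R"].T).round(2))
print(R.as_matrix().round(3), s["q"].round(3), s["time_s"])
bx=[(160+x/5-.4,120+y/5-.4) for x,y in [(112,320),(323,365),(288,535),(72,487)]]
P=plane(b,bx,.065); print(P.round(3),P.mean(0)); print("yaw long",np.degrees(np.arctan2(*(P[0]-P[1]+P[3]-P[2])[[1,0]])))
E
```

```text
(array([ 0.48234964, -0.36217353,  0.11415046]), [1.5, 1.5])
(array([ 0.46722295, -0.27035464,  0.09023421]), [6.1, 6.1])
rack near edge [[ 0.435 -0.261  0.012]
 [ 0.441 -0.391  0.012]]
cam in tool [ 0.07   0.    -0.142] axes [[ 0.   -0.96 -0.28]
 [ 1.    0.    0.  ]
 [ 0.   -0.28  0.96]]
[[-0.912  0.409 -0.   ]
 [ 0.409  0.912 -0.   ]
 [ 0.    -0.001 -1.   ]] [ 0.943  0.181  1.607 -0.     1.354 -0.206] 0.3
[[0.551 0.4   0.065]
 [0.514 0.246 0.065]
 [0.391 0.273 0.065]
 [0.43  0.43  0.065]] [0.471379   0.33737888 0.065     ]
yaw long 76.24173074605082
```

```bash
python3 -m pendant '[[[-0.179,-0.212,-0.01,0,0,0],[-0.179,-0.212,-0.01,0,0,0],[-0.179,-0.212,-0.01,0,0,0],[-0.179,-0.212,-0.01,0,0,0],[-0.179,-0.212,-0.01,0,0,0],[-0.179,-0.212,-0.01,0,0,0],[-0.179,-0.212,-0.01,0,0,0],[-0.179,-0.212,-0.01,0,0,0]]]' 0
python3 - <<'E'
from h import *
p,R,s=pose();print(rows([.48,-.33,.26]), p.round(3),s["time_s"])
E
```

```text
time_s: 1.3
eef_pos: [0.3609, 0.0889, 0.2478]
eef_rot: [0.002, 0.205, 0.979, 0.0]
wrist_force: [1.0, 0.6, 0.3]
opening: 1.002
(array([-1.386, -1.679, -0.057]), array([0., 0., 0.])) [0.361 0.089 0.248] 1.3
```

```bash
python3 -m pendant '[[[-0.173,-0.21,-0.007,0,0,0],[-0.173,-0.21,-0.007,0,0,0],[-0.173,-0.21,-0.007,0,0,0],[-0.173,-0.21,-0.007,0,0,0],[-0.173,-0.21,-0.007,0,0,0],[-0.173,-0.21,-0.007,0,0,0],[-0.173,-0.21,-0.007,0,0,0],[-0.173,-0.21,-0.007,0,0,0]]]' 0
python3 -m pendant '[[[0,0,0,0,0,0.0585],[0,0,0,0,0,0.0585],[0,0,0,0,0,0.0585],[0,0,0,0,0,0.0585],[0,0,0,0,0,0.0585],[0,0,0,0,0,0.0585],[0,0,0,0,0,0]]]' 0
python3 - <<'E'
from h import *
import pickle
w=cam("wrist","w1");a=cam("scene");b=cam("top","top1");pickle.dump((w,a,b),open("c1.pkl","wb"))
p,R,s=pose();print(p.round(4),R.as_matrix().round(3),s["time_s"],s["q"].round(2))
E
```

```text
time_s: 2.3
eef_pos: [0.4808, -0.3459, 0.2628]
eef_rot: [0.006, 0.207, 0.978, 0.0]
wrist_force: [0.6, 1.5, 0.4]
opening: 1.0
time_s: 3.18
eef_pos: [0.48, -0.3507, 0.2599]
eef_rot: [0.003, 0.697, 0.717, 0.003]
wrist_force: [-0.3, -0.6, 0.6]
opening: 0.999
[ 0.48   -0.3507  0.26  ] [[-0.03   1.     0.009]
 [ 1.     0.03   0.   ]
 [-0.     0.009 -1.   ]] 3.325 [-0.83  0.2   1.53  0.01  1.41 -0.87]
```

View pics/w1.png

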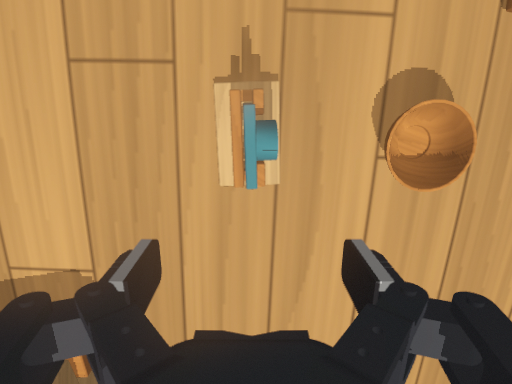

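View pics/top1.png

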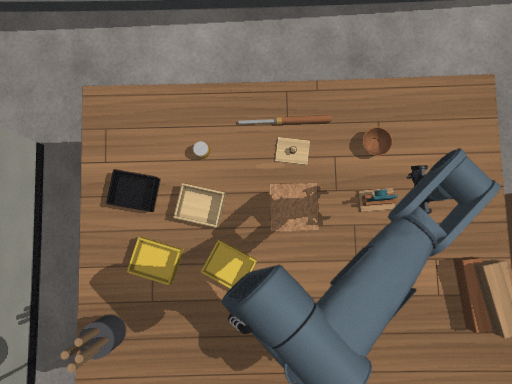

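Wrist view: teal plate top edge at columns 245–257, rows 103–188, boss at (267,140). The bowl is at (430,145) to the right (+x).

```bash
python3 - <<'E'
from h import *
import pickle
w,a,b=pickle.load(open("c1.pkl","rb"))
crop(w,200,70,300,200,4.5,"w1c"); crop(b,345,170,415,225,8,"t1c")
E
```

```text
(no output)
```

View pics/w1c.png

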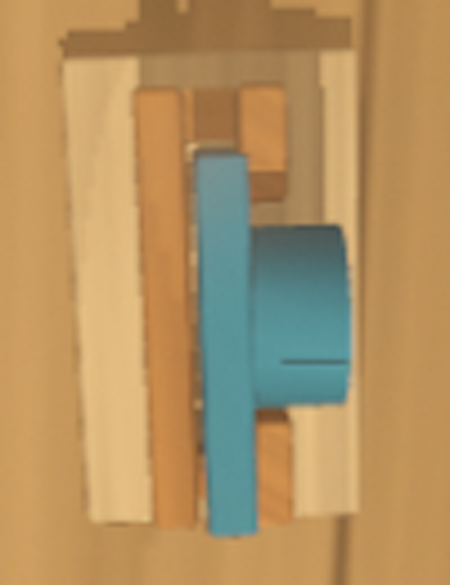

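View pics/t1c.png

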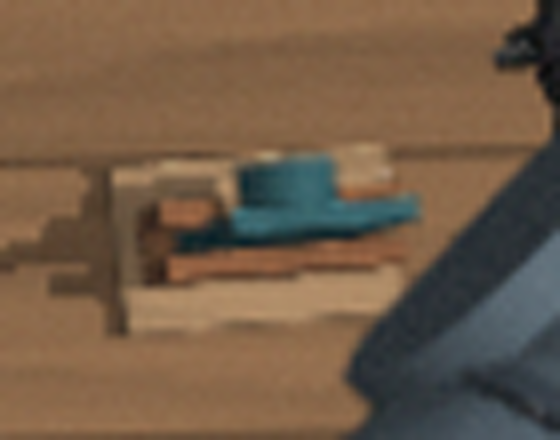

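```bash
python3 - <<'E'
from h import *
import pickle
w,a,b=pickle.load(open("c1.pkl","rb"))
pts=[(200+x/4.5-.4,70+y/4.5-.4) for x,y in [(197,155),(246,155),(257,533),(209,536)]]
for z in (.106,.116,.126):
    P=plane(w,pts,z); d=(P[0]+P[1]-P[2]-P[3])/2
    print(z,P.mean(0).round(4),"len",np.linalg.norm(d).round(4),"yaw",np.degrees(np.arctan2(d[1],d[0]))-90,"th",np.linalg.norm(P[1]-P[0]).round(4),np.linalg.norm(P[2]-P[3]).round(4))
S=lambda x,y:(90+x/6-.4,260+y/6-.4)
for s,k in [((141,290),3),((153,299),2),((308,132),1),((292,124),0)]:
    pass
for s,k in [((133,281),3),((150,299),2),((310,133),1),((293,122),0)]:
    print(tri([(a,S(*s)),(w,pts[k])]))
E
```

```text
0.106 [ 0.4803 -0.3253  0.106 ] len 0.0816 yaw 3.317321758048834 th 0.0101 0.0107
0.116 [ 0.4802 -0.3238  0.116 ] len 0.0788 yaw 3.3173217580488057 th 0.0098 0.0103
0.126 [ 0.4801 -0.3223  0.126 ] len 0.0761 yaw 3.3173217580488483 th 0.0094 0.01
(array([ 0.47843377, -0.36212017,  0.1160073 ]), [1.8, 1.8])
(array([ 0.48822512, -0.3623435 ,  0.11443267]), [0.9, 0.9])
(array([ 0.48327346, -0.28355457,  0.11438721]), [0.9, 0.9])
(array([ 0.4735948 , -0.28359664,  0.1130794 ]), [1.2, 1.2])
```

```bash
cat >> h.py <<'E'
def down(yawdeg): # tool y along world yaw, z down
    c,s=np.cos(np.radians(yawdeg)),np.sin(np.radians(yawdeg))
    y=np.array([c,s,0]);z=np.array([0,0,-1.]);return Ro.from_matrix(np.c_[np.cross(y,z),y,z])
E
python3 -c "
from h import *
print(rows([.4803,-.3235,.15],down(3.3)))"
```

```text
(array([0.136, 0.   , 0.55 ]), array([ 0.0029,  0.0001, -0.0088]))
```

```bash
python3 -m pendant '[[[0.045,0,0.18,0.003,0,-0.009],[0.045,0,0.18,0,0,0],[0.045,0,0.18,0,0,0],[0,0,0,0,0,0]]]' 0
python3 - <<'E'
from h import *
w=cam("wrist","w2"); print(rows([.4803,-.3235,.09],down(3.3)),pose()[0])
crop(w,180,60,330,260,3,"w2c")
import pickle; pickle.dump(w,open("w2.pkl","wb"))
E
```

```text
time_s: 3.82
eef_pos: [0.4796, -0.3241, 0.1507]
eef_rot: [0.001, 0.682, 0.731, -0.0]
wrist_force: [0.5, -0.3, 0.6]
opening: 0.999
(array([ 0.013, -0.003,  0.315]), array([0.0013, 0.0019, 0.0035])) [ 0.4808035  -0.32567384  0.15296533]
```

View pics/w2.png

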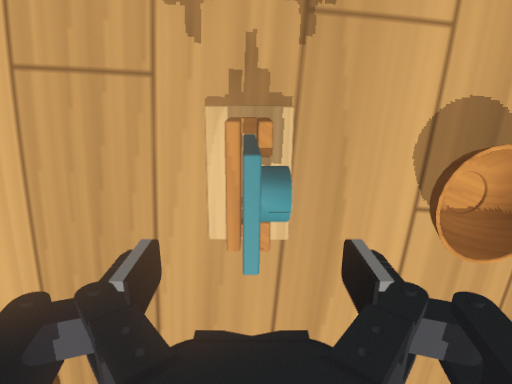

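```bash
python3 - <<'E'
from h import *
import pickle
w=pickle.load(open("w2.pkl","rb")); w1=pickle.load(open("c1.pkl","rb"))[0]
p1=[(200+x/4.5-.4,70+y/4.5-.4) for x,y in [(197,155),(246,155),(257,533),(209,536)]]
g=cv2.cvtColor(w["pixels"],cv2.COLOR_BGR2HSV); m=cv2.inRange(g,(85,80,60),(105,255,255))
for r in (145,160,230,250,265,270,273,276): 
    c=np.where(m[r,200:300])[0]+200; print(r,c.min() if len(c) else None,c.max() if len(c) else None)
r=np.where(m[:,251])[0]; print(r.min(),r.max())
p2=[(244,137.5),(257.5,137.5),(259.5,273.5),(243.5,273.5)]
for i in range(4): print(tri([(w1,p1[i]),(w,p2[i])]))
for z in (.114,.116): print(plane(w,p2,z).mean(0))
for i in range(3): print(pose()[0])
E
```

```text
145 None None
160 244 260
230 244 258
250 244 258
265 244 258
270 244 258
273 244 257
276 None None
155 273
(array([ 0.4716322 , -0.28604157,  0.02735641]), [0.1, 0.1])
(array([ 0.4839172 , -0.28583416,  0.02189558]), [0.7, 0.7])
(array([ 0.48804128, -0.36301282,  0.11470676]), [0.4, 0.4])
(array([ 0.47765315, -0.3642258 ,  0.11387456]), [0.3, 0.3])
[ 0.47988763 -0.31939272  0.114     ]
[ 0.47983349 -0.31865144  0.116     ]
[ 0.4808035  -0.32567384  0.15296533]
[ 0.4808035  -0.32567384  0.15296533]
[ 0.4808035  -0.32567384  0.15296533]
```

```bash
python3 -m pendant '[[[0.006,-0.001,0.15,0,0,0],[0,0,0.15,0,0,0],[0,0,0,0,0,0]]]' 0
python3 -c "
from h import *
print(rows([.4803,-.3235,.09],down(3.3)),pose()[0])"
```

```text
time_s: 4.25
eef_pos: [0.4849, -0.3301, 0.0995]
eef_rot: [0.01, 0.681, 0.732, -0.001]
wrist_force: [0.4, 0.4, 0.8]
opening: 0.998
(array([ 0.035, -0.021,  0.047]), array([0.0039, 0.0051, 0.0044])) [ 0.48492075 -0.33007302  0.09950158]
```

```bash
python3 -m pendant '[[[0.035,-0.021,0.045,0.004,0.005,0.004],[0,0,0,0,0,0]]]' 0
python3 -c "
from h import *
print(rows([.4803,-.3235,.09],down(3.3)),pose()[0])"
```

```text
time_s: 4.5
eef_pos: [0.4819, -0.3254, 0.0939]
eef_rot: [0.002, 0.686, 0.727, -0.0]
wrist_force: [-0.0, 0.0, 0.3]
opening: 0.997
(array([ 0.01 , -0.008,  0.02 ]), array([0.0008, 0.0011, 0.0002])) [ 0.48192349 -0.32536097  0.09394551]
```

```bash
python3 -m pendant '[[[0.01,-0.008,0.018,0,0,0],[0,0,0,0,0,0]]]' 0
python3 -c "
from h import *
print(rows([.4803,-.3235,.09],down(3.3)),pose()[0])"
python3 -m pendant '[[[0,0,0,0,0,0],[0,0,0,0,0,0],[0,0,0,0,0,0],[0,0,0,0,0,0],[0,0,0,0,0,0],[0,0,0,0,0,0]]]' 1
python3 - <<'E'
from h import *
w=cam("wrist","w3");a=cam("scene");crop(a,90,230,190,360,5,"s3"); print(pose()[0])
E
```

```text
time_s: 4.75
eef_pos: [0.4809, -0.3242, 0.0919]
eef_rot: [0.004, 0.686, 0.728, -0.0]
wrist_force: [-0.8, 0.9, -0.0]
opening: 1.002
(array([ 0.004, -0.003,  0.01 ]), array([0.0014, 0.0018, 0.0003])) [ 0.48092508 -0.32418037  0.09193621]
time_s: 5.5
eef_pos: [0.4792, -0.3246, 0.0926]
eef_rot: [0.002, 0.686, 0.728, -0.002]
wrist_force: [-0.8, -0.3, 0.8]
opening: 0.114
[ 0.4794045  -0.32456527  0.09261224]
```

View pics/w3.png

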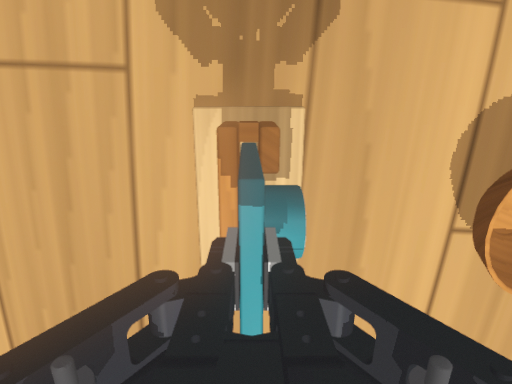

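View pics/s3.png

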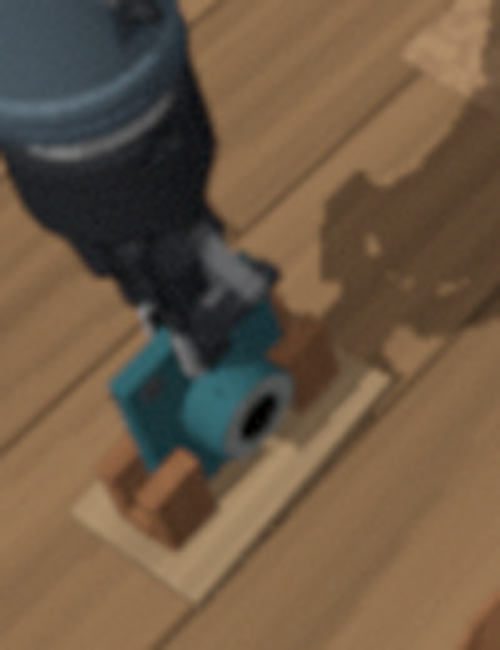

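The plate is held between the pads, opening 0.114, which fits about 10–11 mm. Lifting.

```bash
python3 -m pendant '[[[0,0,-0.1,0,0,0],[0,0,-0.1,0,0,0],[0,0,-0.15,0,0,0],[0,0,-0.2,0,0,0],[0,0,-0.2,0,0,0],[0,0,0,0,0,0]]]' 1
python3 - <<'E'
from h import *
b=cam("top");a=cam("scene","s4");p,R,s=pose(); print(p,R.as_matrix().round(3),s["opening"],s["wrist_force"],s["q"])
# mat from initial image
import pickle
t=pickle.load(open("c0.pkl","rb"))[1]
g=t["pixels"][178:238,262:326]; cv2.imwrite("pics/mat.png",cv2.resize(g,None,fx=8,fy=8,interpolation=2))
E
```

```text
time_s: 6.35
eef_pos: [0.4771, -0.3185, 0.2349]
eef_rot: [-0.006, 0.686, 0.728, 0.001]
wrist_force: [0.1, -1.0, -8.7]
opening: 0.115
[ 0.47488488 -0.31650413  0.23031279] [[-0.059  0.998 -0.014]
 [ 0.998  0.059  0.016]
 [ 0.016 -0.013 -1.   ]] 0.11180081932213119 [-0.33657695  1.0189274  -8.19478394] [-7.96492859e-01  1.86224325e-01  1.60283689e+00  1.25883915e-03
  1.37320577e+00 -8.55925147e-01]
```

View pics/s4.png

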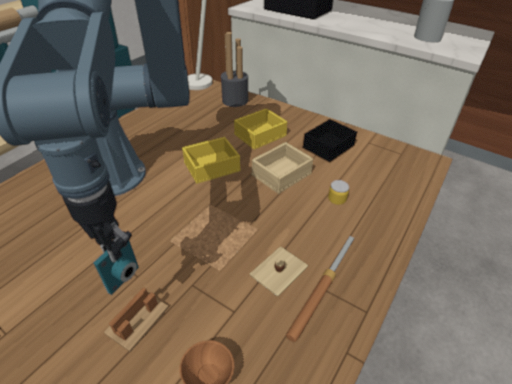

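View pics/mat.png

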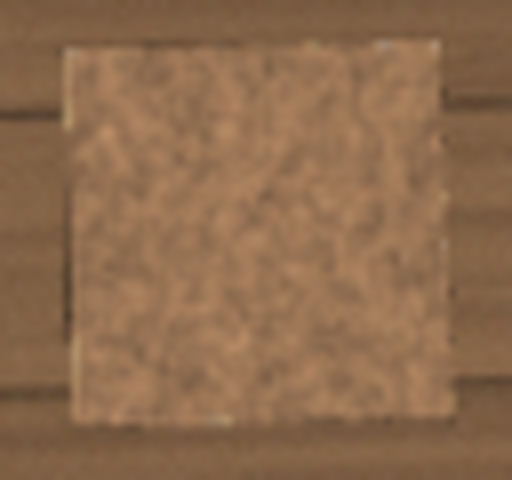

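Casting held clear of the rack, weight about 8.5 N. Moving over the mat, with mat centre at about (0.459,-0.013).

```bash
python3 -c "
from h import *
print(rows([.44,-.01,.2],down(0)))"
python3 -m pendant '[[[0.19,-0.016,0,0,0,0],[0.19,-0.016,0,0,0,0],[0.19,-0.016,0,0,0,0],[0.19,-0.016,0,0,0,0],[0.19,-0.016,0,0,0,0],[0.19,-0.016,0,0,0,0],[0.19,-0.016,0,0,0,0],[0.19,-0.016,0,0,0,0]]]' 1
python3 -m pendant '[[[0,0,0,-0.058,0,0],[0,0,0,-0.058,0,0],[0,0,0,-0.058,0,0],[0,0,0,-0.058,0,0],[0,0,0,0,0,0]]]' 1
python3 -c "
from h import *
p,R,s=pose();print(p,R.as_matrix().round(3),s['q'].round(3),s['time_s'])"
```

```text
(array([ 1.537, -0.081,  0.178]), array([-0.0042, -0.0051,  0.0188]))
time_s: 7.45
eef_pos: [0.4189, -0.0007, 0.2133]
eef_rot: [-0.03, 0.688, 0.725, -0.002]
wrist_force: [0.3, 0.2, -6.6]
opening: 0.114
time_s: 8.07
eef_pos: [0.4088, 0.0089, 0.1927]
eef_rot: [0.208, 0.654, 0.68, 0.258]
wrist_force: [-0.4, -0.8, -7.2]
opening: 0.114
[0.40876761 0.00888095 0.19268167] [[-0.059  0.782  0.62 ]
 [ 0.997  0.012  0.079]
 [ 0.054  0.623 -0.78 ]] [-0.667 -0.803  2.554  0.574  0.963 -0.938] 8.075
```

```bash
python3 - <<'E'
from h import *
th=np.radians(51); z=np.array([np.cos(th),0,-np.sin(th)]); x=np.array([0,1.,0]); y=np.cross(z,x)
Rt=Ro.from_matrix(np.c_[x,y,z]); np.save("Rt.npy",Rt.as_matrix())
print(rows([.47,-.012,.16],Rt)); print(rows([.47,-.012,.075],Rt))
E
```

```text
(array([-0.131,  0.136,  0.309]), array([-0.0027, -0.0251,  0.0038]))
(array([-0.154, -0.128,  0.641]), array([-0.0027, -0.0251,  0.0038]))
```

```bash
python3 -m pendant '[[[-0.033,0.034,0.078,-0.003,-0.012,0.004],[-0.033,0.034,0.078,0,-0.012,0],[-0.033,0.034,0.078,0,0,0],[-0.033,0.034,0.078,0,0,0],[0,0,0,0,0,0]]]' 1
python3 - <<'E'
from h import *
Rt=Ro.from_matrix(np.load("Rt.npy"));p,R,s=pose();print(p,R.as_matrix()[:,2].round(3),s['q'].round(3),s['wrist_force'])
print(rows([.47,-.012,.16],Rt)); print(rows([.47,-.012,.075],Rt))
a=cam("scene","s5");w=cam("wrist","w5")
E
```

```text
time_s: 8.7
eef_pos: [0.4735, -0.0157, 0.1554]
eef_rot: [0.226, 0.669, 0.67, 0.231]
wrist_force: [-0.5, 0.7, -7.8]
opening: 0.115
[ 0.47346775 -0.0156587   0.15538505] [ 0.612  0.006 -0.791] [-0.499 -0.387  2.433  0.576  0.579 -0.906] [-0.45453543  0.72935679 -7.8325275 ]
(array([ 0.018,  0.   , -0.029]), array([-0.0072, -0.002 , -0.0001]))
(array([ 0.016, -0.26 ,  0.308]), array([-0.0072, -0.002 , -0.0001]))
```

View pics/s5.png

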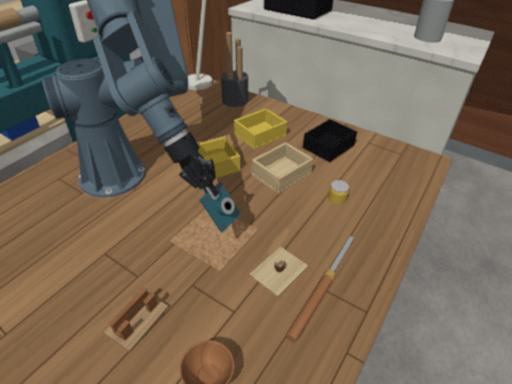

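View pics/w5.png

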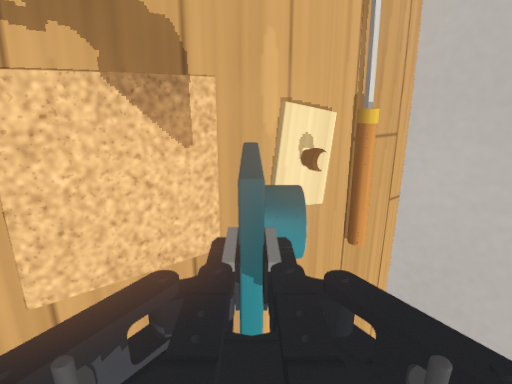

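The casting hangs tilted over the mat in scene view (220,208), with the boss facing up and away. Descending.

```bash
python3 -m pendant '[[[0.008,-0.08,0.09,-0.007,0,0],[0.008,-0.08,0.09,0,0,0],[0,-0.08,0.09,0,0,0],[0,0,0,0,0,0]]]' 1
python3 - <<'E'
from h import *
Rt=Ro.from_matrix(np.load("Rt.npy"));p,R,s=pose();print(p,R.as_matrix()[:,2].round(3),s['q'].round(3),s['wrist_force'])
print(rows([.47,-.012,.07],Rt)); 
E
```

```text
time_s: 9.3
eef_pos: [0.4707, -0.0114, 0.0845]
eef_rot: [0.235, 0.665, 0.668, 0.239]
wrist_force: [0.0, 0.9, -7.6]
opening: 0.112
[ 0.47066214 -0.01136873  0.08446285] [ 0.632  0.006 -0.775] [-0.502 -0.173  2.495  1.017  0.372 -1.39 ] [ 0.0247988   0.88154933 -7.62286712]
(array([-0.003, -0.048,  0.054]), array([ 0.001 , -0.002 ,  0.0009]))
```

```bash
python3 -m pendant '[[[0,-0.016,0.019,0,0,0],[0,-0.016,0.019,0,0,0],[0,-0.012,0.014,0,0,0],[0,0,0,0,0,0]]]' 1
python3 - <<'E'
from h import *
Rt=Ro.from_matrix(np.load("Rt.npy"));p,R,s=pose();print(p,R.as_matrix()[:,2].round(3),s['q'].round(3),s['wrist_force'])
print(rows([.47,-.012,.07],Rt)); 
a=cam("scene");crop(a,160,150,280,270,5,"s6")
E
```

```text
time_s: 9.8
eef_pos: [0.4747, -0.0127, 0.0763]
eef_rot: [0.239, 0.663, 0.667, 0.241]
wrist_force: [0.0, -0.4, -7.3]
opening: 0.112
[ 0.47469407 -0.01266065  0.07633843] [ 0.638  0.004 -0.77 ] [-0.5   -0.128  2.491  1.135  0.349 -1.514] [ 2.62891863e-03 -3.70477103e-01 -7.29447711e+00]
(array([ 0.003, -0.038,  0.009]), array([ 0.0036, -0.0014,  0.0016]))
```

View pics/s6.png

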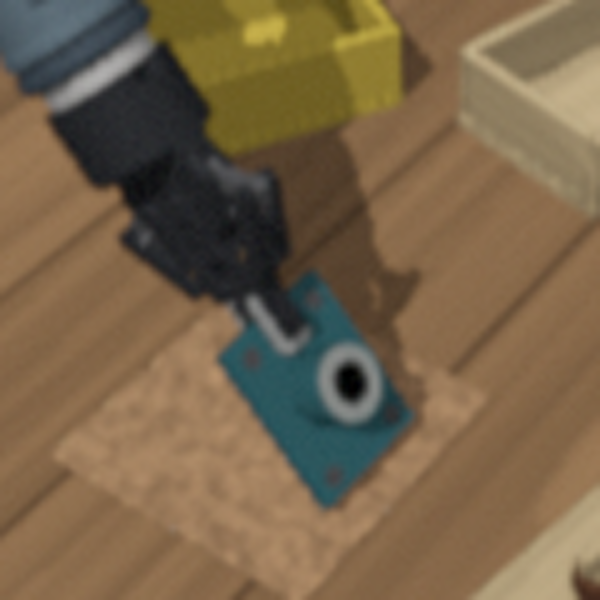

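```bash
python3 -m pendant '[[[0,-0.014,0.013,0,0,0],[0,-0.014,0.013,0,0,0],[0,0,0,0,0,0]]]' 1
python3 - <<'E'
from h import *
p,R,s=pose();print(p,R.as_matrix()[:,2].round(3),s['q'].round(3),s['wrist_force'])
E
```

```text
time_s: 10.22
eef_pos: [0.4753, -0.0135, 0.0709]
eef_rot: [0.241, 0.662, 0.667, 0.241]
wrist_force: [0.2, 0.1, -7.0]
opening: 0.114
[ 0.47531305 -0.01346582  0.07087962] [ 0.641  0.003 -0.768] [-0.502 -0.104  2.491  1.21   0.339 -1.596] [ 0.2242076   0.09796435 -6.96982639]
```

```bash
python3 -m pendant '[[[0,-0.015,0.011,0,0,0],[0,-0.012,0.011,0,0,0],[0,0,0,0,0,0]]]' 1
python3 - <<'E'
from h import *
p,R,s=pose();print(p,R.as_matrix()[:,2].round(3),s['q'].round(3),s['wrist_force'])
E
```

```text
time_s: 10.6
eef_pos: [0.4779, -0.0146, 0.0688]
eef_rot: [0.245, 0.661, 0.666, 0.244]
wrist_force: [0.2, -0.3, -8.0]
opening: 0.115
[ 0.47786056 -0.01462427  0.06876161] [ 0.648  0.001 -0.762] [-0.504 -0.087  2.491  1.283  0.334 -1.673] [ 0.22997221 -0.34903234 -7.97370617]
```

```bash
python3 -m pendant '[[[0,-0.015,0.012,0,0,0],[0,-0.015,0.012,0,0,0],[0,0,0,0,0,0]]]' 1
python3 - <<'E'
from h import *
p,R,s=pose();print(p,R.as_matrix()[:,2].round(3),s['q'].round(3),s['wrist_force'])
a=cam("scene");crop(a,160,150,280,270,5,"s7")
E
```

```text
time_s: 10.98
eef_pos: [0.482, -0.0161, 0.068]
eef_rot: [0.25, 0.659, 0.665, 0.247]
wrist_force: [0.1, 0.1, -7.9]
opening: 0.11
[ 0.48199925 -0.01606087  0.06802845] [ 0.658  0.    -0.753] [-0.506 -0.069  2.488  1.368  0.332 -1.762] [ 0.12033344  0.0836443  -7.93655153]
```

View pics/s7.png

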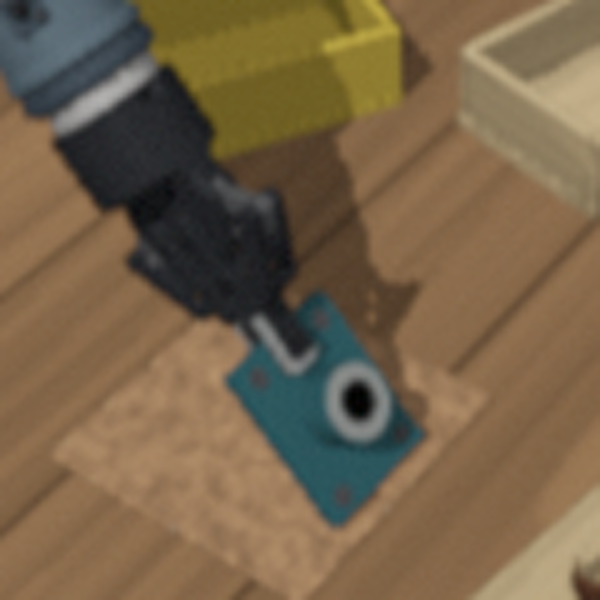

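```bash
python3 - <<'E'
from h import *
p,R,s=pose();print(rows([p[0]-.004,-.013,p[2]-.004],R))
E
python3 -m pendant '[[[0.015,-0.028,0.002,0,0,0],[0.0,-0.028,0.002,0,0,0],[0,0,0,0,0,0]]]' 1
python3 - <<'E'
from h import *
p,R,s=pose();print(p,R.as_matrix()[:,2].round(3),s['q'].round(3),s['wrist_force'])
E
```

```text
(array([ 0.016, -0.028,  0.002]), array([0., 0., 0.]))
time_s: 11.4
eef_pos: [0.481, -0.0168, 0.067]
eef_rot: [0.257, 0.657, 0.663, 0.25]
wrist_force: [0.2, 0.7, -5.4]
opening: 0.11
[ 0.48098077 -0.0168372   0.0669712 ] [ 0.669 -0.005 -0.743] [-0.512 -0.065  2.5    1.457  0.331 -1.856] [ 0.1522518   0.7060283  -5.36061854]
```

Wrist force has fallen from 7.9 to 5.4 N, so the far edge is touching the mat. Opening, so the plate follows the lower finger down.

```bash
python3 -m pendant '[[[0,0,0,0,0,0],[0,0,0,0,0,0],[0,0,0,0,0,0],[0,0,0,0,0,0]]]' 0.3
python3 - <<'E'
from h import *
p,R,s=pose();print(p,R.as_matrix()[:,2].round(3),s['q'].round(3),s['wrist_force'],s["opening"])
a=cam("scene");crop(a,160,150,280,270,5,"s8")
E
```

```text
time_s: 11.9
eef_pos: [0.4813, -0.0178, 0.0673]
eef_rot: [0.257, 0.658, 0.663, 0.25]
wrist_force: [-1.1, 0.3, -3.3]
opening: 0.698
[ 0.48129129 -0.01777314  0.06728171] [ 0.669 -0.007 -0.743] [-0.512 -0.065  2.499  1.455  0.33  -1.854] [-1.0557374   0.26283142 -3.27706346] 0.6983505229904289
```

View pics/s8.png

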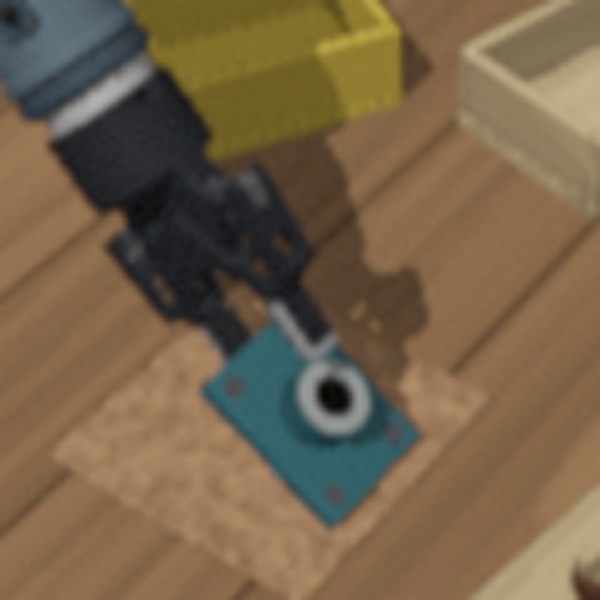

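The plate is boss up, resting on the lower finger. Opening fully, then lowering while making the tool more upright so it can back out.

```bash
python3 -m pendant '[[[0,0,0,0,0,0],[0,0,0,0,0,0],[0,0,0,0,0,0],[0,-0.022,0.03,0.017,0,0],[0,-0.022,0.03,0.017,0,0],[0,-0.021,0.031,0.017,0,0],[0,0,0,0,0,0]]]' 0
python3 - <<'E'
from h import *
p,R,s=pose();print(p,R.as_matrix()[:,2].round(3),s['q'].round(3),s['wrist_force'],s["opening"])
a=cam("scene");crop(a,160,150,280,270,5,"s9")
E
```

```text
time_s: 12.82
eef_pos: [0.4802, -0.0168, 0.0425]
eef_rot: [0.2, 0.677, 0.681, 0.194]
wrist_force: [-0.1, -0.4, -2.8]
opening: 0.997
[ 0.48023313 -0.01682866  0.04252679] [ 0.535 -0.007 -0.845] [-0.437  0.014  2.395  0.827  0.304 -1.188] [-0.12011243 -0.36363558 -2.81942252] 0.9973704783784512
```

View pics/s9.png

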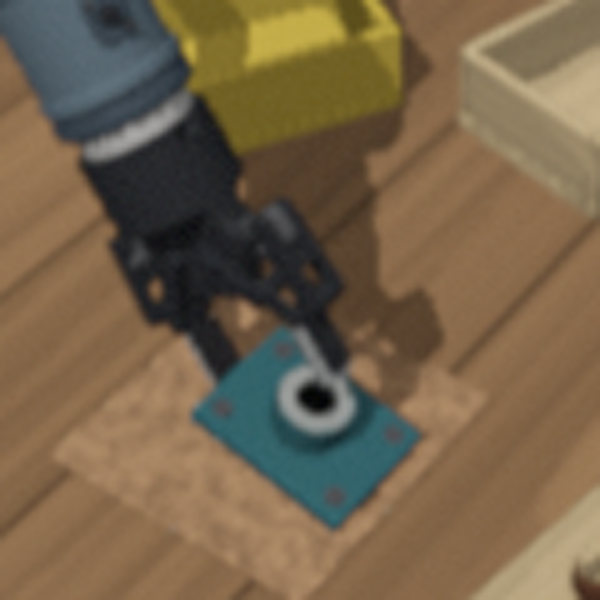

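```bash
python3 -m pendant '[[[0,-0.06,-0.038,0,0,0],[0,-0.06,-0.038,0,0,0],[0,-0.06,-0.038,0,0,0],[0,0,0,0,0,0]]]' 0
python3 - <<'E'
from h import *
p,R,s=pose();print(p,R.as_matrix()[:,2].round(3),s['q'].round(3),s['wrist_force'],s["opening"])
a=cam("scene");crop(a,160,150,280,270,5,"s10")
E
```

```text
time_s: 13.38
eef_pos: [0.4356, -0.0168, 0.0439]
eef_rot: [0.203, 0.677, 0.68, 0.196]
wrist_force: [0.1, 0.2, -0.1]
opening: 1.003
[ 0.43556763 -0.01681774  0.04388368] [ 0.541 -0.007 -0.841] [-0.519 -0.113  2.512  0.872  0.349 -1.295] [ 0.09892585  0.21505746 -0.13757027] 1.0031818361326317
```

View pics/s10.png

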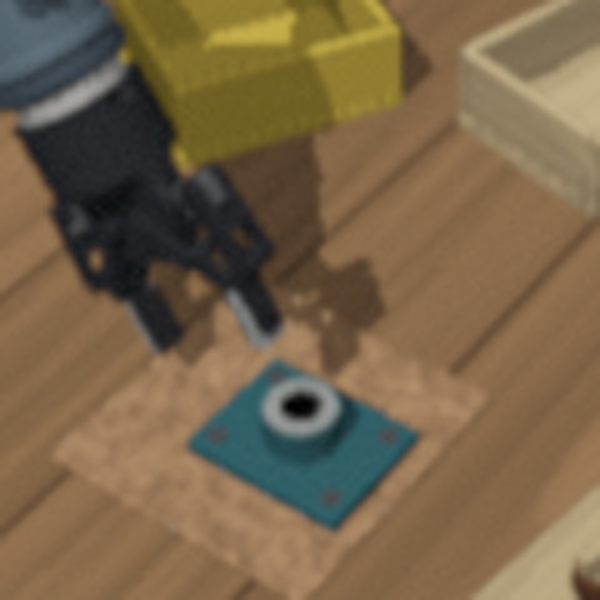

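Casting is flat on the mat, boss up, released, with boss at crop (300,408). Rising and setting the tool upright for the regrasp.

```bash
python3 -m pendant '[[[0,0.12,-0.18,0,0,0],[0,0.12,-0.18,0,0,0],[0,0.12,-0.18,0,0,0],[0,0,0,0.045,0,0],[0,0,0,0.045,0,0],[0,0,0,0.045,0,0],[0,0,0,0.045,0,0],[0,0,0,0,0,0]]]' 0
python3 - <<'E'
from h import *
p,R,s=pose();print(p,R.as_matrix().round(3),s['q'].round(3),s["time_s"])
print(rows([.48,-.015,.18],down(0)))
w=cam("wrist","w11")
import pickle;pickle.dump((w,cam("scene")),open("w11.pkl","wb"))
E
```

```text
time_s: 14.42
eef_pos: [0.4445, -0.0157, 0.1819]
eef_rot: [0.008, 0.706, 0.708, 0.0]
wrist_force: [-0.0, 0.1, -0.4]
opening: 1.002
[ 0.44452744 -0.01571209  0.18189787] [[-0.003  1.     0.011]
 [ 1.     0.003 -0.011]
 [-0.011  0.011 -1.   ]] [-0.298 -0.075  1.98  -0.008  1.223 -0.299] 14.425
(array([0.003, 0.177, 0.011]), array([0.0034, 0.0034, 0.0009]))
```

View pics/w11.png

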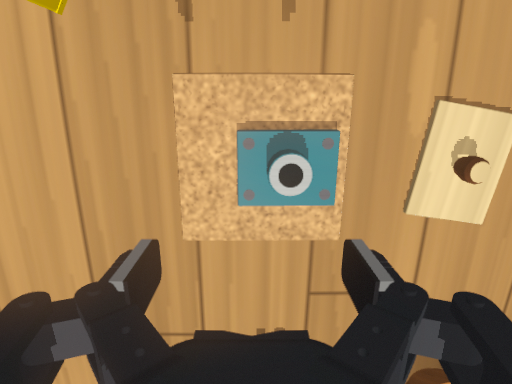

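Boss ring at (291,175), plate corners about (237,130) to (338,206), cover knob at (471,170).

```bash
python3 - <<'E'
from h import *
import pickle
w,a=pickle.load(open("w11.pkl","rb"))
def ring(c,roi):
    x0,y0,x1,y1=roi; g=cv2.cvtColor(c["pixels"][y0:y1,x0:x1],cv2.COLOR_BGR2HSV)
    m=((g[...,1]<50)&(g[...,2]>90)).astype(np.uint8)
    n,l,st,ce=cv2.connectedComponentsWithStats(m); i=1+np.argmax(st[1:,4])
    cn,_=cv2.findContours((l==i).astype(np.uint8),cv2.RETR_EXTERNAL,cv2.CHAIN_APPROX_NONE)
    e=cv2.fitEllipse(max(cn,key=len)); return (e[0][0]+x0,e[0][1]+y0),e[1]
rw=ring(w,(230,120,350,215)); ra=ring(a,(190,210,250,260)); print(rw,ra)
print(tri([(w,rw[0]),(a,ra[0])])); print(plane(w,[rw[0]],.038))
g=cv2.cvtColor(w["pixels"],cv2.COLOR_BGR2HSV); m=cv2.inRange(g,(85,80,60),(105,255,255))
cn,_=cv2.findContours(m,cv2.RETR_EXTERNAL,cv2.CHAIN_APPROX_NONE); cn=max(cn,key=cv2.contourArea)
P=plane(w,cn.reshape(-1,2),.014)[:,:2]; r=cv2.minAreaRect((P*1000).astype(np.float32)); print(r)
g=cv2.inRange(cv2.cvtColor(w["pixels"],cv2.COLOR_BGR2HSV),(15,0,0),(40,130,255)); 
E
```

```text
((290.2656784057617, 174.73396682739258), (40.805885314941406, 42.7850341796875)) ((219.68912315368652, 230.47675704956055), (12.043148040771484, 14.809843063354492))
(array([ 0.48447294, -0.01521766,  0.03930824]), [0.9, 0.9])
[[ 0.48396027 -0.01611856  0.038     ]]
((484.06280517578125, -15.86069107055664), (101.85640716552734, 77.31312561035156), 0.11205704510211945)
```

```bash
python3 -m pendant '[[[0,0.1,0.15,0.003,0.003,0],[0,0.098,0.15,0,0,0],[0,0,0.15,0,0,0],[0,0,0.15,0,0,0],[0,0,0,0,0,0]]]' 0
python3 -c "
from h import *
print(rows([.484,-.016,.018],down(0)),pose()[0])"
```

```text
time_s: 15.15
eef_pos: [0.4821, -0.0152, 0.0616]
eef_rot: [0.006, 0.707, 0.708, 0.006]
wrist_force: [-0.4, -0.6, -0.5]
opening: 1.0
(array([-0.004,  0.006,  0.218]), array([ 0.0055, -0.0002,  0.0004])) [ 0.48206034 -0.01515198  0.06160734]
```

```bash
python3 -m pendant '[[[-0.004,0.006,0.1,0.005,0,0],[0,0,0.1,0,0,0],[0,0,0,0,0,0],[0,0,0,0,0,0]]]' 0
python3 -c "
from h import *
print(rows([.484,-.016,.018],down(0)),pose()[0],pose()[2]['wrist_force'])"
```

```text
time_s: 15.65
eef_pos: [0.4862, -0.0169, 0.0278]
eef_rot: [0.005, 0.707, 0.707, 0.004]
wrist_force: [0.2, -0.0, 0.3]
opening: 1.003
(array([ 0.005, -0.011,  0.049]), array([0.0043, 0.0003, 0.0001])) [ 0.48615872 -0.01691386  0.02779536] [ 0.16598188 -0.01620113  0.31740058]
```

```bash
python3 -m pendant '[[[0.004,-0.011,0.045,0.004,0,0],[0,0,0,0,0,0]]]' 0
python3 -c "
from h import *
print(rows([.484,-.016,.018],down(0)),pose()[0],pose()[2]['wrist_force'])"
python3 -m pendant '[[[0,0,0,0,0,0],[0,0,0,0,0,0],[0,0,0,0,0,0],[0,0,0,0,0,0],[0,0,0,0,0,0]]]' 1
python3 -c "
from h import *
cam('wrist','w12')
print(rows([.484,-.016,.018],down(0)),pose()[0],pose()[2]['wrist_force'])"
```

```text
time_s: 15.9
eef_pos: [0.4852, -0.0164, 0.0203]
eef_rot: [0.002, 0.707, 0.707, 0.001]
wrist_force: [-0.4, -0.8, 0.0]
opening: 1.0
(array([ 0.002, -0.006,  0.012]), array([0.0012, 0.0006, 0.0001])) [ 0.48516924 -0.01637559  0.02034325] [-0.4190607  -0.83019277  0.02375152]
time_s: 16.52
eef_pos: [0.4851, -0.0164, 0.021]
eef_rot: [0.002, 0.707, 0.707, 0.0]
wrist_force: [-0.5, -0.4, 0.3]
opening: 0.493
(array([ 0.002, -0.006,  0.015]), array([0.001 , 0.0006, 0.0002])) [ 0.48514829 -0.01635656  0.02104502] [-0.58650278 -0.4433045   1.12235954]
```

View pics/w12.png

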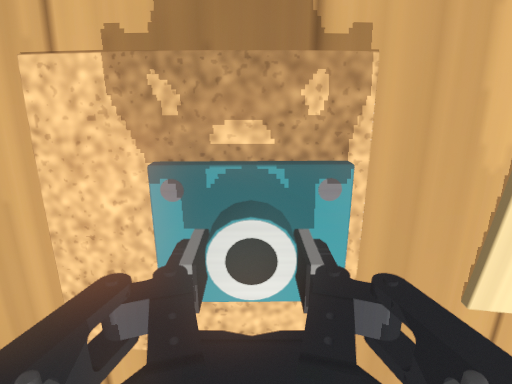

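Boss held between pads. Lifting; meanwhile I'll refine the box position from the scene view.

```bash
python3 -m pendant '[[[0,0,-0.08,0,0,0],[0,0,-0.12,0,0,0],[0,0,-0.2,0,0,0],[0,0,-0.2,0,0,0],[0,0,-0.2,0,0,0],[0,0,0,0,0,0]]]' 1
python3 - <<'E'
from h import *
import pickle
a,b=pickle.load(open("c0.pkl","rb"));crop(a,245,138,320,195,8,"sb8");crop(b,168,178,232,234,8,"tb8")
p,R,s=pose();print(p,R.as_matrix().round(3),s["wrist_force"],s["opening"])
E
```

```text
time_s: 17.32
eef_pos: [0.4797, -0.0145, 0.1837]
eef_rot: [-0.003, 0.707, 0.707, -0.002]
wrist_force: [1.0, -0.3, -7.5]
opening: 0.488
[ 0.4797478  -0.01449687  0.18369416] [[-0.001  1.    -0.008]
 [ 1.     0.001  0.002]
 [ 0.002 -0.008 -1.   ]] [ 1.03041866 -0.26672632 -7.54737797] 0.4875461458917896
```

View pics/sb8.png

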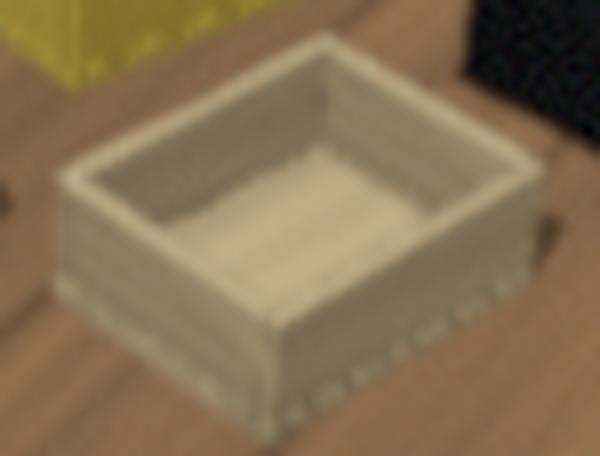

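View pics/tb8.png

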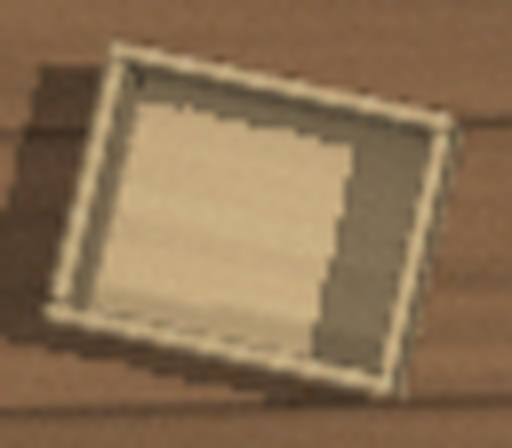

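```bash
python3 - <<'E'
from h import *
import pickle
a,b=pickle.load(open("c0.pkl","rb"))
sc=[(58,178),(272,325),(543,168),(325,38)]; tp=[(390,390),(455,120),(115,46),(48,315)]
X=[]
for s,t in zip(sc,tp):
    x,e=tri([(a,(245+s[0]/8-.4,138+s[1]/8-.4)),(b,(168+t[0]/8-.4,178+t[1]/8-.4))]); X.append(x); print(x.round(4),e)
X=np.array(X); print(X.mean(0)); 
e=X[3]-X[0]+X[2]-X[1]; f=X[1]-X[0]+X[2]-X[3]; print(np.degrees(np.arctan2(e[1],e[0])),np.degrees(np.arctan2(f[1],f[0])),np.linalg.norm(e)/2,np.linalg.norm(f)/2)
c=X.mean(0); print(rows([c[0],c[1],.2],down(76.2)))
E
```

```text
[0.3922 0.277  0.064 ] [0.6, 0.6]
[0.5147 0.2455 0.0641] [0.7, 0.7]
[0.5533 0.4012 0.0629] [1.0, 1.0]
[0.4301 0.4319 0.0637] [0.4, 0.4]
[0.47258123 0.33890154 0.0636742 ]
76.16529714188144 -14.210180189973881 0.15992203990202866 0.1266805458098313
(array([ 1.767, -0.035, -0.078]), array([-0.0017, -0.002 , -0.4231]))
```

Box centre is (0.473,0.339), rim height 0.064, long axis at 76°. Both views agree to 1 mm.

```bash
python3 -m pendant '[[[0.2,-0.004,-0.01,0,0,0],[0.2,-0.004,-0.01,0,0,0],[0.2,-0.004,-0.01,0,0,0],[0.2,-0.004,-0.01,0,0,0],[0.2,-0.004,-0.01,0,0,0],[0.2,-0.004,-0.01,0,0,0],[0.2,-0.004,-0.01,0,0,0],[0.2,-0.004,-0.01,0,0,0]]]' 1
python3 -m pendant '[[[0,0,0,0,0,-0.053],[0,0,0,0,0,-0.053],[0,0,0,0,0,-0.053],[0,0,0,0,0,-0.053],[0,0,0,0,0,-0.053],[0,0,0,0,0,-0.053],[0,0,0,0,0,-0.053],[0,0,0,0,0,-0.053],[0,0,0,0,0,0]]]' 1
python3 - <<'E'
from h import *
p,R,s=pose();print(p,R.as_matrix().round(3),s["wrist_force"],s["q"].round(2))
print(rows([.4726,.3389,.15],down(76.1)))
w=cam("wrist","w13")
E
```

```text
time_s: 18.32
eef_pos: [0.4613, 0.3106, 0.1794]
eef_rot: [-0.012, 0.709, 0.705, -0.015]
wrist_force: [0.4, -0.2, -7.4]
opening: 0.49
time_s: 19.45
eef_pos: [0.444, 0.3077, 0.1508]
eef_rot: [-0.038, 0.099, 0.994, -0.013]
wrist_force: [-0.8, 0.6, -6.9]
opening: 0.489
[0.44401547 0.30774818 0.15081929] [[-0.978  0.196 -0.078]
 [ 0.198  0.98  -0.019]
 [ 0.073 -0.034 -0.997]] [-0.80877775  0.57797366 -6.9065543 ] [ 0.38  0.24  1.71  0.01  1.27 -1.  ]
(array([-0.109,  0.181, -0.01 ]), array([-0.0114, -0.023 ,  0.014 ]))
```

View pics/w13.png

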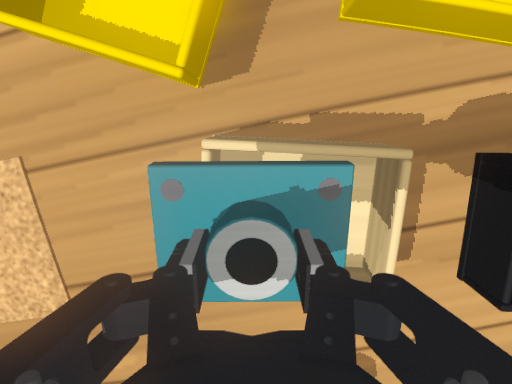

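```bash
python3 -m pendant '[[[-0.055,0.09,-0.01,-0.006,-0.012,0.007],[-0.055,0.09,-0.01,-0.006,-0.012,0.007],[0,0,0,0,0,0],[0,0,0,0,0,0]]]' 1
python3 - <<'E'
from h import *
p,R,s=pose();print(p,R.as_matrix().round(3),s["wrist_force"])
print(rows([.4726,.3389,.13],down(76.1)))
E
```

```text
time_s: 20.0
eef_pos: [0.4705, 0.3371, 0.1476]
eef_rot: [-0.001, 0.128, 0.992, -0.002]
wrist_force: [0.1, -0.3, -7.9]
opening: 0.487
[0.47051045 0.33711401 0.14761194] [[-0.967  0.255 -0.003]
 [ 0.255  0.967 -0.003]
 [ 0.003 -0.003 -1.   ]] [ 0.07822888 -0.27527726 -7.93968932]
(array([-0.008,  0.012,  0.088]), array([-0.0011, -0.0008, -0.0047]))
```

```bash
python3 -m pendant '[[[-0.008,0.012,0.08,-0.001,-0.001,-0.005],[0,0,0.08,0,0,0],[0,0,0.08,0,0,0],[0,0,0,0,0,0]]]' 1
python3 - <<'E'
from h import *
p,R,s=pose();print(p,R.as_matrix()[:,2].round(3),s["wrist_force"])
print(rows([.4726,.3389,.05],down(76.1)))
w=cam("wrist","w14");a=cam("scene");crop(a,235,100,330,200,6,"s14")
E
```

```text
time_s: 20.5
eef_pos: [0.4707, 0.3374, 0.094]
eef_rot: [-0.002, 0.121, 0.993, -0.001]
wrist_force: [-0.8, -0.7, -7.6]
opening: 0.487
[0.47073441 0.33735808 0.09398246] [-0.004 -0.002 -1.   ] [-0.77764617 -0.67033593 -7.61028333]
(array([-0.008,  0.01 ,  0.22 ]), array([-0.0011, -0.0011,  0.    ]))
```

View pics/w14.png

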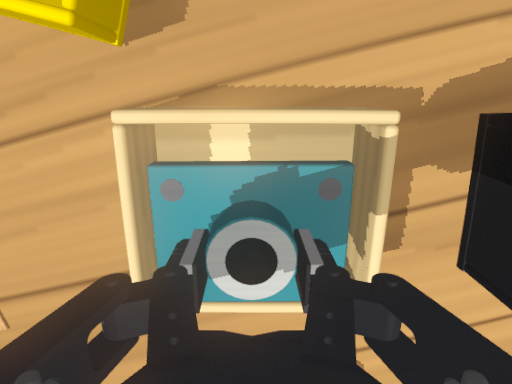

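View pics/s14.png

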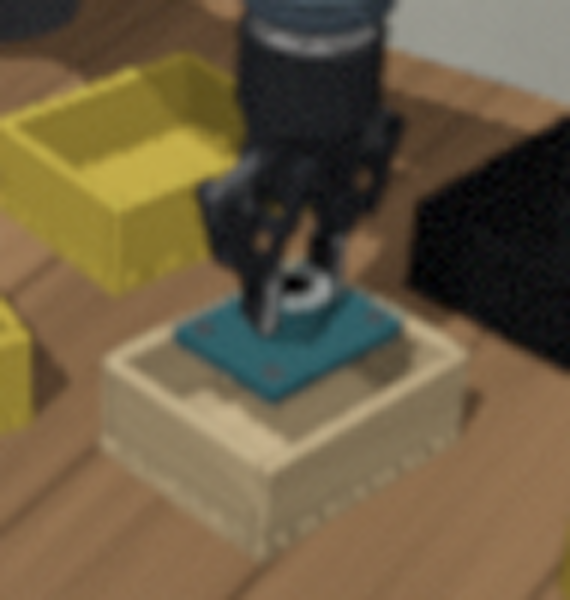

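The casting is over the open box, centred and parallel to it. Lowering gently.

```bash
python3 -m pendant '[[[-0.006,0.01,0.06,-0.001,-0.001,0],[0,0,0.06,0,0,0],[0,0,0.06,0,0,0],[0,0,0.05,0,0,0],[0,0,0.04,0,0,0],[0,0,0,0,0,0]]]' 1
python3 - <<'E'
from h import *
p,R,s=pose();print(p,R.as_matrix()[:,2].round(3),s["wrist_force"])
print(rows([.4726,.3389,.024],down(76.1)))
E
```

```text
time_s: 21.35
eef_pos: [0.475, 0.3403, 0.0391]
eef_rot: [0.002, 0.121, 0.993, 0.001]
wrist_force: [-0.2, -0.1, -6.4]
opening: 0.489
[0.47498489 0.34033675 0.03911206] [ 0.005  0.002 -1.   ] [-0.16497144 -0.0579813  -6.39864926]
(array([ 0.01 , -0.01 ,  0.075]), array([0.0011, 0.0014, 0.    ]))
```

```bash
python3 -m pendant '[[[0.008,-0.008,0.03,0.001,0.001,0],[0,0,0.03,0,0,0],[0,0,0,0,0,0],[0,0,0,0,0,0]]]' 1
python3 - <<'E'
from h import *
p,R,s=pose();print(p,R.as_matrix()[:,2].round(3),s["wrist_force"])
print(rows([.4726,.3389,.024],down(76.1)))
E
```

```text
time_s: 21.85
eef_pos: [0.4738, 0.3395, 0.0272]
eef_rot: [0.001, 0.121, 0.993, 0.0]
wrist_force: [-0.2, -0.1, -7.8]
opening: 0.489
[0.47375375 0.33948814 0.02715078] [ 0.003  0.001 -1.   ] [-0.1668536  -0.09097491 -7.78995702]
(array([ 0.005, -0.004,  0.016]), array([0.0004, 0.0008, 0.0001]))
```

```bash
python3 -m pendant '[[[0.004,-0.003,0.014,0,0.001,0],[0,0,0.012,0,0,0],[0,0,0,0,0,0]]]' 1
python3 - <<'E'
from h import *
p,R,s=pose();print(p,R.as_matrix()[:,2].round(3),s["wrist_force"])
E
```

```text
time_s: 22.22
eef_pos: [0.4741, 0.3397, 0.0268]
eef_rot: [0.001, 0.121, 0.993, 0.001]
wrist_force: [0.4, -0.8, -7.1]
opening: 0.485
[0.47412992 0.3397417  0.02682099] [ 0.001  0.002 -1.   ] [ 0.41821131 -0.75011379 -7.09778262]
```

```bash
python3 -m pendant '[[[0,0,0.025,0,0,0],[0,0,0.025,0,0,0],[0,0,0.025,0,0,0]]]' 1
python3 - <<'E'
from h import *
p,R,s=pose();print(p,R.as_matrix()[:,2].round(3),s["wrist_force"])
E
```

```text
time_s: 22.6
eef_pos: [0.4747, 0.3401, 0.0259]
eef_rot: [-0.0, 0.12, 0.993, -0.0]
wrist_force: [-18.6, -12.8, 40.3]
opening: 0.49
[0.47468626 0.34007831 0.02587676] [-0.001 -0.001 -1.   ] [-18.5513974  -12.81003228  40.33191143]
```

On the floor (contact force). Relaxing the press, then checking before letting go.

```bash
python3 -m pendant '[[[0,0,0,0,0,0],[0,0,0,0,0,0]]]' 1
python3 - <<'E'
from h import *
p,R,s=pose();print(p,R.as_matrix()[:,2].round(3),s["wrist_force"])
E
```

```text
time_s: 22.85
eef_pos: [0.4756, 0.3405, 0.0273]
eef_rot: [0.001, 0.12, 0.993, 0.0]
wrist_force: [0.5, 0.5, -7.1]
opening: 0.487
[0.47558714 0.34051327 0.0273054 ] [ 0.002  0.    -1.   ] [ 0.48922272  0.45383995 -7.08887665]
```

```bash
python3 -m pendant '[[[0,0,0.02,0,0,0]]]' 1
python3 -m pendant '[[[0,0,0,0,0,0],[0,0,0,0,0,0],[0,0,0,0,0,0],[0,0,0,0,0,0]]]' 0.1
python3 - <<'E'
from h import *
p,R,s=pose();print(p,R.as_matrix()[:,2].round(3),s["wrist_force"],s["opening"])
w=cam("wrist","w15")
E
```

```text
time_s: 22.98
eef_pos: [0.476, 0.3407, 0.0258]
eef_rot: [0.001, 0.12, 0.993, 0.0]
wrist_force: [-20.4, -11.2, 49.0]
opening: 0.491
time_s: 23.48
eef_pos: [0.4784, 0.3417, 0.0268]
eef_rot: [0.003, 0.12, 0.993, 0.001]
wrist_force: [-0.8, -0.6, 0.1]
opening: 0.897
[0.47838807 0.34170183 0.02677156] [ 0.006  0.002 -1.   ] [-0.83271284 -0.62832565  0.1251685 ] 0.8973646065603144
```

View pics/w15.png

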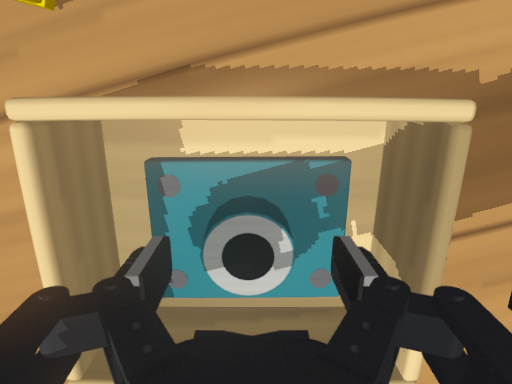

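```bash
python3 -m pendant '[[[0,0,-0.1,0,0,0],[0,0,-0.2,0,0,0],[0,0,-0.25,0,0,0],[0,0,-0.25,0,0,0],[0,0,-0.25,0,0,0],[0,0,0,0,0,0]]]' 0.1
python3 - <<'E'
from h import *
p,R,s=pose();print(p,R.as_matrix()[:,2].round(3),s["opening"])
import pickle
w=cam("wrist","w16");a=cam("scene");b=cam("top");pickle.dump((w,a,b),open("c16.pkl","wb"));crop(a,235,120,330,200,6,"s16")
E
```

```text
time_s: 24.28
eef_pos: [0.4774, 0.3414, 0.2503]
eef_rot: [0.005, 0.12, 0.993, 0.003]
wrist_force: [0.1, -0.2, -0.8]
opening: 0.897
[0.477427   0.34140814 0.25030883] [ 0.01   0.004 -1.   ] 0.8970441626389724
```

View pics/w16.png

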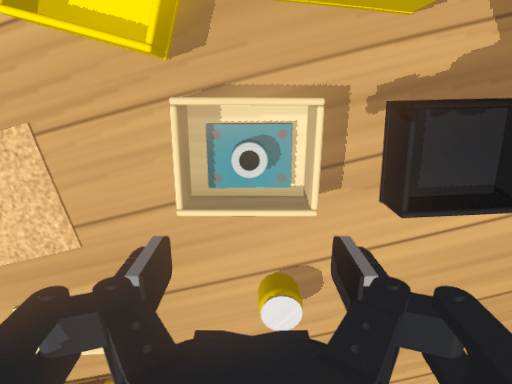

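View pics/s16.png

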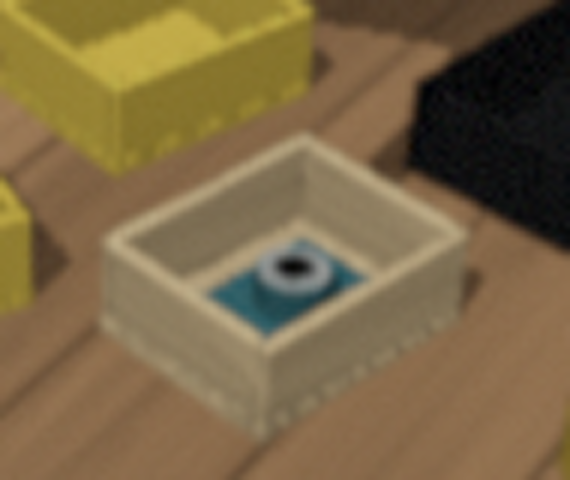

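```bash
python3 - <<'E'
from h import *
import pickle
w,a,b=pickle.load(open("c16.pkl","rb")); a0,b0=pickle.load(open("c0.pkl","rb"))
r=plane(w,[(170,98),(325,98),(317,215.5),(177,215.5)],.065); print(r.round(4),r.mean(0))
print("boss",plane(w,[(249,160)],.041))
print("boss tri",tri([(w,(249,160)),(a,(235+297/6-.4,120+268/6-.4))]))
# cover in initial views
crop(b0,265,128,325,176,10,"tc");crop(a0,240,240,320,300,8,"sc")
E
```

```text
[[0.3901 0.2789 0.065 ]
 [0.4277 0.4329 0.065 ]
 [0.5528 0.4017 0.065 ]
 [0.5146 0.2471 0.065 ]] [0.47127947 0.34013495 0.065     ]
boss [[0.47668332 0.34067562 0.041     ]]
boss tri (array([0.4780826 , 0.34187675, 0.04284934]), [2.1, 2.1])
```

View pics/tc.png

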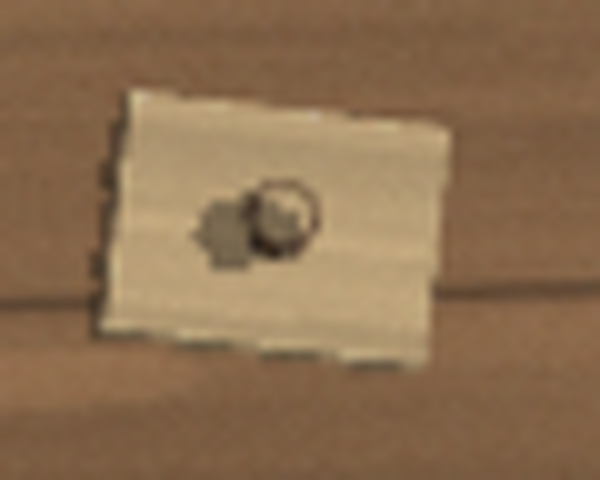

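View pics/sc.png

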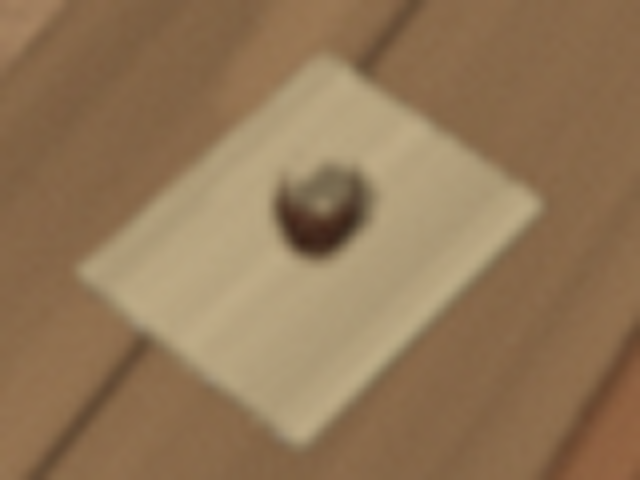

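The casting is in the box, about 5 mm from centre. Now the cover.

```bash
python3 - <<'E'
from h import *
import pickle
a,b=pickle.load(open("c0.pkl","rb"))
T=[(265+x/10-.45,128+y/10-.45) for x,y in [(132,92),(450,128),(430,368),(98,332)]]
S=[(240+x/8-.4,240+y/8-.4) for x,y in [(543,205),(300,450),(78,268),(325,50)]]
X=np.array([tri([(a,s),(b,t)])[0] for s,t in zip(S,T)]); print(X.round(4),X.mean(0))
P=plane(b,T,.008); print(P.mean(0)); d=P[0]-P[1]+P[3]-P[2]; print("yaw long",np.degrees(np.arctan2(d[1],d[0])),np.linalg.norm(d)/2)
print("knob",tri([(b,(265+28.3-.45,128+21.8-.45)),(a,(240+322/8-.4,240+192/8-.4))]))
print(rows([.60,-.02,.23],down(78)),pose()[0])
E
```

```text
[[ 0.7314  0.041   0.0072]
 [ 0.7136 -0.0816  0.005 ]
 [ 0.6204 -0.0688  0.0109]
 [ 0.638   0.0568  0.0075]] [ 0.67587662 -0.01316515  0.00762987]
[ 0.67531595 -0.01344076  0.008     ]
yaw long 81.98144793947193 0.1252821813344738
knob (array([ 0.67609916, -0.01282066,  0.03139894]), [1.4, 1.4])
(array([-1.038, -1.599,  0.067]), array([-0.0003, -0.0002, -0.0098])) [0.47437174 0.33995586 0.24325819]
```

```bash
python3 -m pendant '[[[-0.175,-0.184,0.01,0,0,0],[-0.175,-0.184,0.01,0,0,0],[-0.175,-0.184,0.01,0,0,0],[-0.175,-0.184,0.01,0,0,0],[-0.175,-0.184,0.01,0,0,0],[-0.175,-0.184,0.01,0,0,0],[-0.175,-0.184,0.01,0,0,0],[-0.175,-0.184,0.01,0,0,0],[0,0,0,0,0,-0.03],[0,0,0,0,0,0]]]' 0.1
python3 - <<'E'
from h import *
p,R,s=pose();print(p,R.as_matrix().round(3),s["q"].round(2))
print(rows([.6757,-.0132,.15],down(82)))
import pickle
w=cam("wrist","w17");pickle.dump((w,cam("scene")),open("w17.pkl","wb"))
E
```

```text
time_s: 25.68
eef_pos: [0.6704, -0.0236, 0.2018]
eef_rot: [-0.019, 0.071, 0.997, -0.001]
wrist_force: [0.3, -0.0, -0.1]
opening: 0.901
[ 0.67038309 -0.02361809  0.20176949] [[-0.989  0.142 -0.039]
 [ 0.142  0.99   0.001]
 [ 0.039 -0.004 -0.999]] [-0.21  0.44  1.34 -0.01  1.4  -1.64]
(array([-0.029,  0.056,  0.258]), array([-0.0014, -0.0123, -0.0009]))
```

View pics/w17.png

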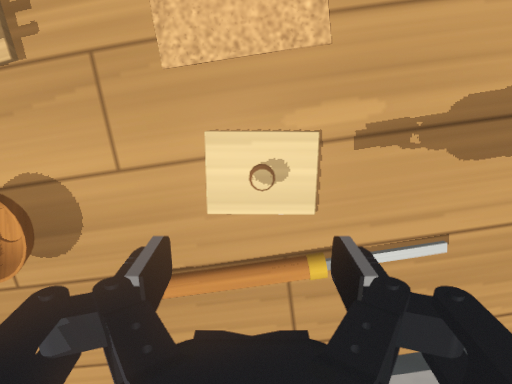

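```bash
python3 - <<'E'
from h import *
import pickle
w,a=pickle.load(open("w17.pkl","rb"))
print(plane(w,[(262.5,176.5)],.033)); 
q=plane(w,[(206,131),(321,130),(315,214),(208,214)],.008);print(q.round(4),q.mean(0)); d=q[1]-q[0]+q[2]-q[3]; print(np.degrees(np.arctan2(d[1],d[0])))
crop(a,240,230,320,300,6,"s17")
print(tri([(w,(262.5,176.5)),(a,(240+322/8-.4,240+192/8-.4))]))
E
```

```text
[[ 0.67264703 -0.01255031  0.033     ]]
[[ 0.6194 -0.0663  0.008 ]
 [ 0.6359  0.0571  0.008 ]
 [ 0.7303  0.0417  0.008 ]
 [ 0.7129 -0.0806  0.008 ]] [ 0.6746165  -0.01202687  0.008     ]
82.1570521412127
(array([ 0.67499053, -0.01141526,  0.02874838]), [1.8, 1.8])
```

Knob at about (0.674,-0.0125), height about 0.03, which agrees with the description. Descending.

```bash
python3 -m pendant '[[[-0.02,0.055,0.14,-0.001,-0.012,-0.001],[0,0,0.2,0,0,0],[0,0,0.2,0,0,0],[0,0,0.15,0,0,0],[0,0,0,0,0,0],[0,0,0,0,0,0]]]' 0.2
python3 -c "
from h import *
print(rows([.674,-.0125,.012],down(82)),pose()[0])"
```

```text
time_s: 26.52
eef_pos: [0.6744, -0.0071, 0.0625]
eef_rot: [0.001, 0.07, 0.998, -0.001]
wrist_force: [0.4, -0.6, 0.5]
opening: 0.799
(array([-0.001, -0.027,  0.252]), array([-0.0004,  0.0009, -0.0003])) [ 0.67443882 -0.00708944  0.06246257]
```

```bash
python3 -m pendant '[[[0,-0.027,0.13,0,0.001,0],[0,0,0.1,0,0,0],[0,0,0,0,0,0],[0,0,0,0,0,0]]]' 0.2
python3 -c "
from h import *
print(rows([.674,-.0125,.012],down(82)),pose()[0])"
```

```text
time_s: 27.02
eef_pos: [0.6754, -0.0132, 0.0161]
eef_rot: [0.002, 0.071, 0.998, -0.001]
wrist_force: [-0.1, 0.6, -0.1]
opening: 0.798
(array([0.008, 0.002, 0.02 ]), array([-0.0005,  0.0012, -0.0005])) [ 0.67544044 -0.01318733  0.01606095]
```

```bash
python3 -m pendant '[[[0.006,0.002,0.022,0,0.001,0],[0,0,0,0,0,0]]]' 0.2
python3 -m pendant '[[[0,0,0,0,0,0],[0,0,0,0,0,0],[0,0,0,0,0,0],[0,0,0,0,0,0],[0,0,0,0,0,0],[0,0,0,0,0,0]]]' 1
python3 -c "
from h import *
cam('wrist','w18')
print(rows([.674,-.0125,.012],down(82)),pose()[0],pose()[2]['wrist_force'])"
```

```text
time_s: 27.28
eef_pos: [0.6748, -0.0127, 0.0122]
eef_rot: [0.001, 0.071, 0.998, -0.001]
wrist_force: [0.3, 0.3, -0.2]
opening: 0.796
time_s: 28.02
eef_pos: [0.6756, -0.0127, 0.0134]
eef_rot: [0.002, 0.07, 0.998, -0.001]
wrist_force: [-1.0, -0.4, -0.1]
opening: 0.3
(array([ 0.008, -0.   ,  0.007]), array([-0.0005,  0.0011, -0.0004])) [ 0.67561822 -0.01269877  0.01336838] [ 0.21412073 -0.92718832 -0.18975183]
```

View pics/w18.png

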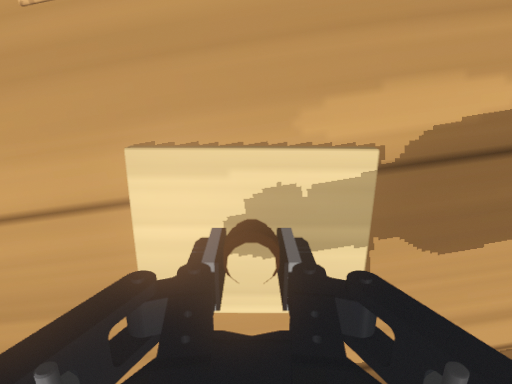

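```bash
python3 -m pendant '[[[0,0,-0.1,0,0,0],[0,0,-0.2,0,0,0],[0,0,-0.25,0,0,0],[0,0,-0.25,0,0,0],[0,0,-0.15,0,0,0],[0,0,0,0,0,0]]]' 1
python3 - <<'E'
from h import *
p,R,s=pose();print(p,R.as_matrix()[:,2].round(3),s["wrist_force"],s["opening"])
print(rows([.473,.339,.2],down(76.1)))
E
```

```text
time_s: 28.82
eef_pos: [0.6748, -0.0122, 0.2147]
eef_rot: [0.003, 0.07, 0.998, -0.001]
wrist_force: [0.2, -0.0, -2.4]
opening: 0.295
[ 0.67479279 -0.01222903  0.21471721] [ 0.005 -0.002 -1.   ] [ 0.19791429 -0.0135145  -2.43214921] 0.294625669517446
(array([1.246, 1.597, 0.064]), array([-0.0004,  0.0018,  0.0323]))
```

```bash
python3 -m pendant '[[[0.15,0.19,0,0,0,0],[0.15,0.19,0,0,0,0],[0.15,0.19,0,0,0,0],[0.15,0.19,0,0,0,0],[0.15,0.19,0,0,0,0],[0.15,0.19,0,0,0,0],[0.15,0.19,0,0,0,0],[0.15,0.19,0,0,0,0],[0,0,0,0,0,0.032],[0,0,0,0,0,0]]]' 1
python3 - <<'E'
from h import *
p,R,s=pose();print(p,R.as_matrix()[:,2].round(3),s["wrist_force"],s["opening"])
print(rows([.473,.339,.15],down(76.1)))
E
```

```text
time_s: 30.08
eef_pos: [0.4649, 0.3304, 0.1987]
eef_rot: [-0.007, 0.122, 0.992, -0.004]
wrist_force: [-0.1, -0.6, -0.8]
opening: 0.297
[0.46493657 0.33038004 0.19874056] [-0.015 -0.007 -1.   ] [-0.05053881 -0.5815048  -0.82083807] 0.297383372985024
(array([-0.032,  0.054,  0.243]), array([-0.0032, -0.0042, -0.0008]))
```

```bash
python3 -m pendant '[[[-0.032,0.054,0.1,-0.003,-0.004,-0.001],[0,0,0.15,0,0,0],[0,0,0.15,0,0,0],[0,0,0,0,0,0],[0,0,0,0,0,0]]]' 1
python3 - <<'E'
from h import *
p,R,s=pose();print(p,R.as_matrix()[:,2].round(3),s["wrist_force"],s["opening"])
print(rows([.473,.339,.06],down(76.1)))
w=cam("wrist","w19");a=cam("scene");crop(a,235,100,330,200,6,"s19")
E
```

```text
time_s: 30.7
eef_pos: [0.4736, 0.3366, 0.1145]
eef_rot: [-0.002, 0.118, 0.993, -0.001]
wrist_force: [-0.8, -0.3, -1.1]
opening: 0.296
[0.47364233 0.33655177 0.11448518] [-0.003 -0.002 -1.   ] [-0.81496266 -0.25658521 -1.13649435] 0.29647930135776207
(array([0.005, 0.012, 0.272]), array([-0.0008, -0.0009,  0.0021]))
```

View pics/w19.png

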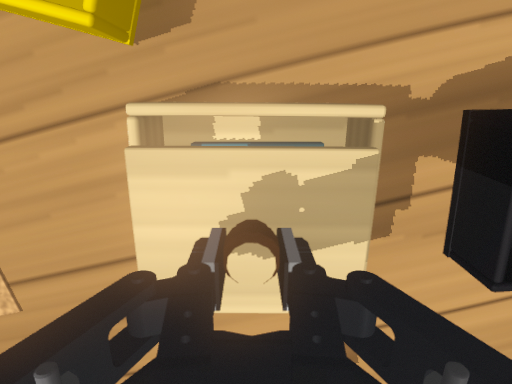

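View pics/s19.png

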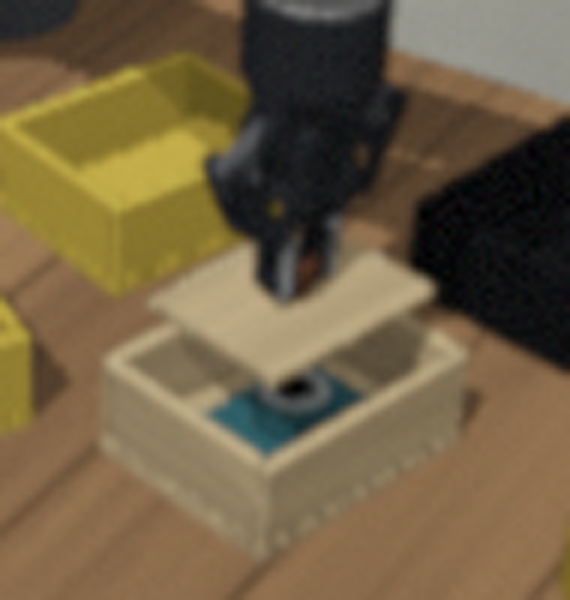

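The cover is level over the box and parallel to its rim. Lowering with a correction.

```bash
python3 -m pendant '[[[0.006,0.012,0.07,-0.001,-0.001,0.002],[0,0,0.06,0,0,0],[0,0,0,0,0,0],[0,0,0,0,0,0]]]' 1
python3 - <<'E'
from h import *
p,R,s=pose();print(p,R.as_matrix()[:,2].round(3),s["wrist_force"],s["opening"])
print(rows([.4725,.339,.056],down(76.1)))
E
```

```text
time_s: 31.3
eef_pos: [0.4739, 0.3401, 0.0888]
eef_rot: [0.002, 0.121, 0.993, 0.001]
wrist_force: [-0.4, 0.3, -0.6]
opening: 0.293
[0.47393051 0.34006027 0.08877008] [ 0.004  0.002 -1.   ] [-0.41651847  0.28818384 -0.6228798 ] 0.29330591219535723
(array([ 0.006, -0.007,  0.164]), array([0.001 , 0.001 , 0.0001]))
```

```bash
python3 -m pendant '[[[0.006,-0.007,0.05,0.001,0.001,0],[0,0,0.05,0,0,0],[0,0,0.04,0,0,0],[0,0,0,0,0,0],[0,0,0,0,0,0]]]' 1
python3 - <<'E'
from h import *
p,R,s=pose();print(p,R.as_matrix()[:,2].round(3),s["wrist_force"],s["opening"])
print(rows([.4725,.339,.056],down(76.1)))
E
```

```text
time_s: 31.92
eef_pos: [0.4723, 0.3389, 0.0586]
eef_rot: [-0.0, 0.121, 0.993, -0.0]
wrist_force: [-0.6, 0.5, -0.9]
opening: 0.296
[0.47234876 0.33889368 0.05863514] [-0. -0. -1.] [-0.62148074  0.47765742 -0.91845156] 0.295766001097095
(array([-0.001,  0.001,  0.013]), array([-0.0001, -0.0001,  0.0001]))
```

```bash
python3 -m pendant '[[[0,0,0.015,0,0,0],[0,0,0.015,0,0,0]]]' 1
python3 - <<'E'
from h import *
p,R,s=pose();print(p,s["wrist_force"],s["opening"])
E
```

```text
time_s: 32.17
eef_pos: [0.4728, 0.3392, 0.0561]
eef_rot: [0.0, 0.121, 0.993, -0.0]
wrist_force: [-15.9, -8.2, 38.3]
opening: 0.292
[0.47284176 0.33922303 0.05614448] [-15.87952407  -8.204143    38.25241254] 0.2918718452302948
```

Contact at 0.056, as expected. Relax, open, back off.

```bash
python3 -m pendant '[[[0,0,0,0,0,0],[0,0,0,0,0,0],[0,0,0,0,0,0],[0,0,0,0,0,0]]]' 0.4
python3 -c "
from h import *
p,R,s=pose();print(p,s['wrist_force'],s['opening']); cam('wrist','w20')"
python3 -m pendant '[[[0,0,-0.06,0,0,0],[0,0,-0.1,0,0,0],[0,0,-0.2,0,0,0],[0,0,-0.25,0,0,0],[0,0,-0.25,0,0,0],[0,0,0,0,0,0]]]' 0.4
python3 - <<'E'
from h import *
import pickle
w=cam("wrist","w21");a=cam("scene","s21");b=cam("top","t21");pickle.dump((w,a,b),open("c21.pkl","wb"));crop(a,235,120,330,200,6,"s21c")
E
```

```text
time_s: 32.67
eef_pos: [0.4739, 0.3398, 0.0575]
eef_rot: [0.001, 0.121, 0.993, 0.001]
wrist_force: [-0.9, 0.3, -0.2]
opening: 0.603
[0.47393037 0.3397581  0.05753383] [-0.88168284  0.27075156 -0.24007972] 0.6034569007451607
time_s: 33.48
eef_pos: [0.4735, 0.3396, 0.238]
eef_rot: [0.002, 0.121, 0.993, 0.001]
wrist_force: [-0.1, 1.3, -0.1]
opening: 0.602
```

View pics/w21.png

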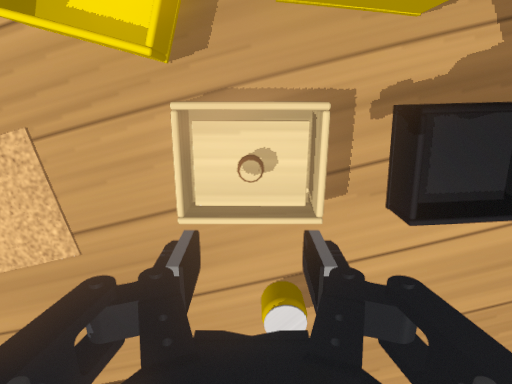

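View pics/s21c.png

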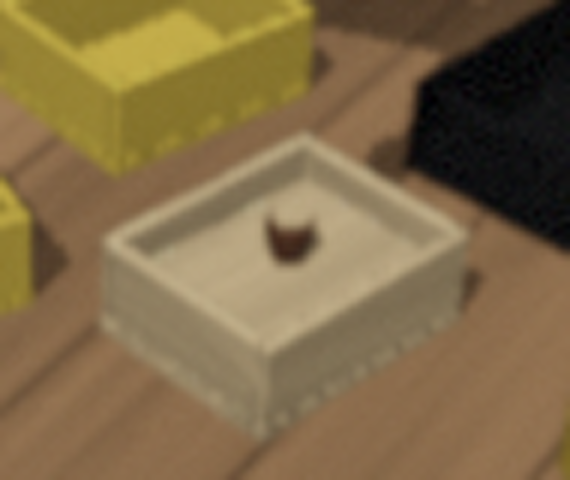

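View pics/t21.png

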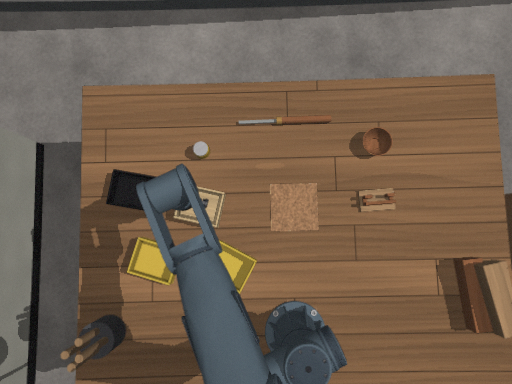

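```bash
python3 - <<'E'
from h import *
import pickle
w,a,b=pickle.load(open("c21.pkl","rb"))
q=plane(w,[(192,121),(312,121),(309,206),(194,206)],.049);print(q.round(4),q.mean(0))
r=plane(w,[(171,104),(329.5,104),(323,222),(178,222)],.065);print(r.mean(0))
print("knob",plane(w,[(250.5,168)],.076),tri([(w,(250.5,168)),(a,(235+291/6-.4,120+230/6-.4))]))
from bench import ctrl
print(ctrl.hand_in())
E
```

```text
[[0.4127 0.2911 0.049 ]
 [0.4429 0.4139 0.049 ]
 [0.5355 0.3928 0.049 ]
 [0.5041 0.2658 0.049 ]] [0.47380157 0.34088054 0.049     ]
[0.4711223  0.34001272 0.065     ]
knob [[0.47078344 0.34017749 0.076     ]] (array([0.47371424, 0.34054716, 0.06815095]), [1.4, 1.4])
the job is handed in; nothing more can be done
None
```

The job is done and handed in at about 34 s. I got no verdict back, so everything below rests on my own checks.

**What I did:** I gripped the casting by its free top strip and lifted it out of the rack. I laid it on the mat by tilting it onto its far edge and letting it settle boss up, and let go. I then took it up by the boss, lowered it into the plywood box, and set the cover on top by its knob.

**Last checks:**
- **Casting:** it lies flat on the box floor, boss up, about 5 mm from the box centre. The limit is 18 mm.
- **Cover:** it lies flat, knob up, about 3 mm from the box centre. I felt it touch down on the boss at the expected height. With the board at the expected height, its outline in the picture measures about 93 x 127 mm, which fits a level board.
- **Robot and bystanders:** the gripper was clear of everything, and the bowl, tin and gouge were where they started in the top view.

**What disagreed:** the last two-view height of the knob came out at 0.068 m, against 0.076 m expected for its top. In the scene view I picked the dark side of the knob, so I put this down to that. Touchdown on the box floor and on the boss briefly pressed with a wrist reading of 40 to 50 N. That is under the 120 N wrist limit, and the press went through the fingers, not the gripper's body.

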